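Prop the sprung bin hatch with a wedge and fetch the step clamp

TASK

Push the wooden wedge nose first along the aluminium ledge and under the roller of the bin's sprung hatch, until the roller drops into the notch on top of the wedge and the hatch stays open by itself with your hand away. Then reach in, take out the step clamp (the stepped block; leave the bar and the spacer in the bin) and set it down the right way up in the grey tray, with the hatch still propped open. Do not push or lift the hatch or its arm by hand, and leave the things lying around the bench where they are.

Things in the scene. Friction and masses are not known exactly. Their poses are not given: they have to be found in the camera images.
- bin: Fixed black steel bin, open at the top under the hatch, an aluminium ledge along its front (-x) side. Origin on the table; it covers x -85..+85, y -120..+100 mm of its frame, walls 5 mm thick and 98 mm high, inner floor at 40 mm. Between ledge and bin (x -120..-85) there is free room above 20 mm height.
- hatch: Sprung hatch, black frame with clear window, 170 x 205 x 6 mm; origin on its hinge axis, along bin x at bin y +90, height 100 mm. Closed, its axes are parallel to the bin's; it opens about bin -x, its -y edge rising. The angle of its z to vertical is the opening: 0 closed, 1.09 rad resting in the notch, 1.25 at most. Spring and weight close it with 0.3 Nm, so it shuts when let go.
- hatch_edge (a point): Middle of the hatch's free (-y) edge, 210 mm from the hinge. When propped it stands 288 mm above the table at bin y -3 mm: the hatch leans over the hinge half of the bin where the clamp lies, so the hand must come in tilted by 20 to 28 degrees, from the -y side.
- track_mid (a point): Point on the ledge top (35 mm above the table) at bin (-145, +41) mm, on the centre line of the 38 mm wide track between two rails 6 mm high; axes as the bin's. The ledge is 50 mm wide, solid down to the table, from 116 mm towards -y to 129 mm towards +y of this point; the rails end 20 mm before its open +y end. Push the wedge along it towards bin -y; home, its origin is here.
- roller_mid (a point): Centre of the free-turning roller (black, 16 mm diameter, 40 mm long along bin x) on a 50 mm arm fixed to the hatch's shaft, in front of the bin and over the middle of the track. Raising the roller opens the hatch. Hatch closed: bin y +58, height 62 mm. In the wedge's notch: bin y +41, height 111 mm. The steel arm and shaft lie between the bin and bin x -113.
- wedge: Loose plywood wedge, 200 mm long (its x), 30 wide, 0.15 to 0.31 kg. Origin: underside, below the notch. Nose at x +100, 10 mm high; ramp up to 72 mm at x +12; notch x -9..+9, 68 mm high; stop shoulder x -9..-21, 82 mm high; handle x -21..-100, 45 mm high. Pushing takes 5 to 20 N, less as the roller drops into the notch, then rises hard as the shoulder meets the roller.
- wedge_seat (a point): Point on the wedge 76 mm above its underside over the middle of the notch: the roller's centre comes here when the wedge is home.
- wedge_grip (a point): Point in the wedge's handle, 80 mm behind the notch (wedge x -80), 31 mm above its underside: a good place to grip across the 30 mm width. Axes as the wedge's.
- clamp: Step clamp, aluminium, 60 mm long (its x) by 26 mm wide, 85 to 170 g, lying in the hinge half of the bin, its length roughly along the bin's y. Origin: centre of the underside. A heel 30 mm high at x -30..-4 mm, a toe 18 mm high at x -4..+30 mm. Grip it across its width.
- bar: Plain aluminium bar 60 x 20 x 20 mm in the other (-y) half of the bin; stays there.
- spacer: Aluminium round spacer, diameter 26, 24 mm high, in the -y half of the bin; stays there.
- tray: Fixed grey plastic tray, 200 (x) by 150 (y) by 28 mm high, walls 4 mm, floor 4 mm. Origin: centre of the underside.
- motor: Bystander: small dark motor standing upright, 48 mm diameter, 77 mm high.
- bottle: Bystander: black bottle, 68 mm diameter, about 170 mm high.
- cup: Bystander: white plastic cup, 72 mm diameter, 80 mm high.
- driver: Bystander: screwdriver lying in front of the ledge, nearer the robot.
- spanner: Bystander: spanner lying in front of the tray, nearer the robot.
Things that resemble listed ones, but are neither listed nor needed, are in the scene too. Of the things that look like the wedge, the smaller one is meant.

How it is judged:
By the outcome, as a careful person would: the job done as asked, in the order asked, and still so for the second after the job is handed in, with the robot touching nothing.
It also fails if it takes over 67 s, if anything falls off the work surface, if the arm or the gripper's body presses on something with over 40 N, if the wrist force passes 120 N, or if a joint passes its speed limit or range.

ROBOT

A 6-joint arm with a two-finger parallel gripper is mounted at the origin on the work surface. World frame = base frame: x ahead of the robot, y to its left, z up, the work surface at z = 0. Lengths are in m, angles in rad, forces in N, time in s.
With the tool pointing down it reaches from about 0.375 to 0.9 m from the base axis. Payload 3.1 kg.
Tool frame: the origin (TCP) lies where the fingers leave the gripper's body, on its centre line; the fingertips stand manip.tip_reach ahead of it and the grasp point (between the pads) lies 54 mm ahead of it (manip.tip_reach is the distance from the TCP to the fingertips, in m); z points along the fingers, y is the direction in which the jaws open and shut (so a half turn about z gives the same grasp; the last joint's range is limited). The gripper opens to 85 mm and grips with 20 to 120 N. Pads are 22 mm wide; open, the fingers measure 114 mm over their backs; the gripper's body (76 mm by 85 mm) begins 54 mm behind the grasp point. The pads swing forward as they close: fully open they stand 13 mm farther back than shut.
Start: joints at [-1.308, 0.527, 1.433, -0, 1.181, -0.178], TCP at [0.267, -0.565, 0.304] pointing down, gripper open.
Joint ranges: [-3.08, 3.08], [-0.75, 2.2], [0.22, 2.44], [-1.43, 4.57], [0, 2.65], [-2.85, 2.85]. Speed limits (rad/s): [2.79, 2.79, 3.14, 3.14, 3.14, 3.14].

INTERFACE

Orientations are given as a unit quaternion [x, y, z, w].
In Python, from station import manip, cams, order gives the robot as it stands. The module is installed in compiled form; this text tells all that it offers.
- The arm moves only by the tool drive_tool, never from a script. Its arguments are lists of equal length, an entry for each row: "linear": the shift along the tool's x, y, z in mm, a list of three; "rot": the turn, a rotation vector about the tool's x, y, z in degrees, a list of three; "hand": the finger opening in mm, from 0 to 85.4. A call has 1 to 20 rows; each row shifts and turns the pose as measured when the row begins, along the tool's axes as they then stand; what a row does not reach is not made up. A row lasts 1/12 s, in which the tool goes at most 41.7 mm and 7.16 degrees, less where a joint would pass 70% of its speed; a pose out of reach is approached as far as the arm can. A call with a gripper value outside its range is refused whole. The fingers move at their own pace and stop on an object; "force" is the grip in N (left out, the last holds). Time passes only in rows, so rows that do not move let the fingers close. It gives the time, the measured TCP pose, the force and the opening at its end, in the units of the state.
- manip.sense(): the state, without advancing time (a new reading comes with each control period).
- cams.snapshot(name): name is "side" or "top" or "wrist"; returns the picture (480x640x3 uint8, red, green, blue); there is no depth.
- cams.camera_model(name): a dict with "vfov" (degrees; the focal length in pixels is half the picture's height over the tangent of half this angle, whatever the lens; pixels are square), "cx", "cy" (the principal point, pixels), "rvec" (rotation vector, rad) and "tvec" (3), from world to camera coordinates, as OpenCV has them. Camera axes: x right, y down, z forward; pixel columns grow to the right and rows downward; lengths in m; the calibration is good to about 2 mm. A picture is of the moment at which its call begins: read the wrist's pose just before it. camera_model takes no time and is no camera call; for the wrist camera it gives the pose at the moment of the call.
- order.sign_off(): hands the job in, once; it reports no verdict.
Trained networks look in the newest picture that a camera, given by its name, has taken for a name from the list of things; names that differ only in an ending like _2 or _b are one class to them, and where a whole thing is asked for, a point or a joint stands for the part that bears it (a point fixed in the world has none). Each returns a list of dicts, best first, with "score" (0 to 1); they miss things now and then, are a little off and sometimes report something else, mostly with a low value. They report only what shows in the picture. A call takes as long as a camera call. They do not tell look-alikes from the thing itself.
- cams.regions_of(label, camera): "pixels" (480x640 bool, what is visible of it) and "rect" ([left, top, right, bottom] in pixels, round what is visible of it).
- cams.spot_point(label, camera): "at" ([column, row] in pixels: a listed point, or the origin of a listed thing).
The state is a dict: "t": time; "q": joint angles; "qd": joint speeds; "tau": joint torques, N m; "tcp_pos": TCP position; "tool_rot": TCP orientation; "force": force on the tool from outside, world axes, zero at the start; "ft_torque": the same for the moment, N m; "finger_gap": opening from 0.0 (shut) to 1.0 (fully open).
Only numpy, scipy, OpenCV 4.12 (cv2) and the standard library are available. Lean on these libraries where they do the work, as an engineer would, in place of code of your own. Each camera call takes 0.05 s, during which the arm holds its last target. There are 200 camera calls.

## Working session

There is one attempt and no reset: what is moved stays moved. The work goes in short steps, Python scripts to look and compute and a tool call to move; the robot and the scene stay as the last step left them, time stands still between calls to the robot, and variables do not carry over. Pictures are saved under pics/ and viewed, about 8 in all and at most 12, crops included, and the job is handed in when it is done.

Besides the shell and the picture viewer there is one more tool, called after "Call:" as name(argument=value, ...), one argument or row to a line, values as JSON. drive_tool: Moves the arm, as the interface text tells. Its arguments: {"type":"object","properties":{"linear":{"type":"array","items":{"type":"array","items":{"type":"number"}}},"rot":{"type":"array","items":{"type":"array","items":{"type":"number"}}},"hand":{"type":"array","items":{"type":"number"}},"force":{"type":"number"}},"required":["linear","rot","hand"]}

```bash
mkdir -p pics; cat > h.py <<'E'
import numpy as np, cv2
from scipy.spatial.transform import Rotation as R
from station import manip, cams, order
def cam(n):
    m=cams.camera_model(n); f=240/np.tan(np.radians(m["vfov"])/2)
    K=np.array([[f,0,m["cx"]],[0,f,m["cy"]],[0,0,1.]]); Rm=cv2.Rodrigues(np.array(m["rvec"],float))[0]
    return K,Rm,np.array(m["tvec"],float)
def proj(n,P):
    K,Rm,t=cam(n); c=(np.atleast_2d(P)@Rm.T+t)@K.T; return c[:,:2]/c[:,2:]
def ray(n,px):
    K,Rm,t=cam(n); d=Rm.T@np.linalg.inv(K)@np.r_[px,1.]; return -Rm.T@t,d/np.linalg.norm(d)
def atz(n,px,z):
    o,d=ray(n,px); return o+d*(z-o[2])/d[2]
def snap(n,fn=None):
    im=cams.snapshot(n)
    if fn: cv2.imwrite("pics/"+fn,im[:,:,::-1])
    return im
E
python3 - <<'E'
from h import *
s=manip.sense(); print(s["t"],s["tcp_pos"],s["tool_rot"],s["finger_gap"],s["force"],manip.tip_reach)
a=snap("side");b=snap("top")
cv2.imwrite("pics/top1.png",b[:,:,::-1]);cv2.imwrite("pics/side1.png",a[:,:,::-1])
for n in("top","side"):
    print(n,-cam(n)[1].T@cam(n)[2])
    for l in("track_mid","roller_mid","wedge","wedge_grip","wedge_seat","hatch_edge","bin","hatch","clamp","tray"):
        print(l,[(np.round(d["at"],1).tolist(),round(d["score"],2)) for d in cams.spot_point(l,n)[:3]])
E
```

```text
0.0 [ 0.26711312 -0.56442458  0.30292535] [ 9.75697980e-01  2.19116991e-01 -4.37374288e-05 -1.09255454e-03] 1.0012810159206116 [-0.39231829  0.12348846  0.40533383] 0.0726
top [ 0.31409729 -0.00150876  1.45484451]
track_mid [([305.5, 217.9], 0.78), ([467.1, 209.5], 0.64)]
roller_mid [([304.9, 215.0], 0.94)]
wedge [([184.7, 195.9], 0.91), ([177.0, 347.0], 0.75)]
wedge_grip [([203.7, 312.6], 0.87), ([191.8, 223.6], 0.81), ([284.8, 152.8], 0.47)]
wedge_seat [([174.4, 192.0], 0.69), ([169.6, 351.3], 0.57)]
hatch_edge [([372.8, 155.6], 0.85)]
bin []
hatch [([282.1, 156.1], 0.84)]
clamp []
tray [([467.4, 207.8], 0.58), ([383.3, 279.8], 0.39)]
side [0.30355725 0.90886706 1.1359902 ]
track_mid [([287.8, 263.3], 0.95)]
roller_mid [([240.3, 186.2], 0.25)]
wedge [([418.3, 406.4], 0.95), ([238.3, 383.1], 0.92), ([275.6, 369.7], 0.64)]
wedge_grip [([379.2, 361.7], 0.72), ([274.1, 370.2], 0.68)]
wedge_seat [([238.0, 365.9], 0.96), ([428.0, 379.8], 0.61), ([288.2, 258.0], 0.36)]
hatch_edge [([237.8, 185.7], 0.62)]
bin [([235.8, 250.5], 0.72)]
hatch [([222.5, 254.3], 0.93)]
clamp [([237.4, 383.8], 0.59)]
tray [([305.1, 159.5], 0.88)]
```

View pics/top1.png

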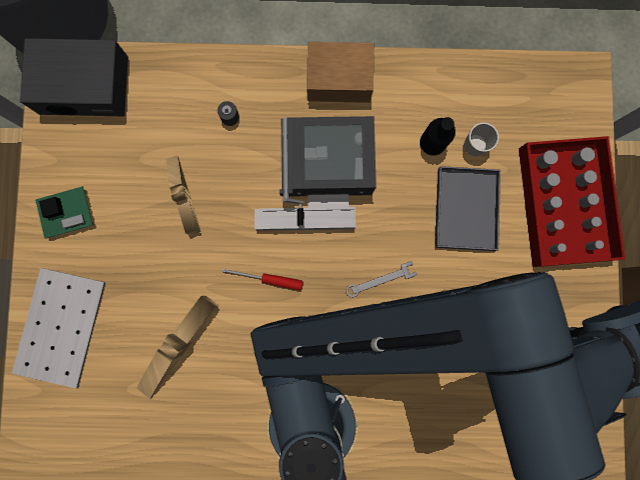

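View pics/side1.png

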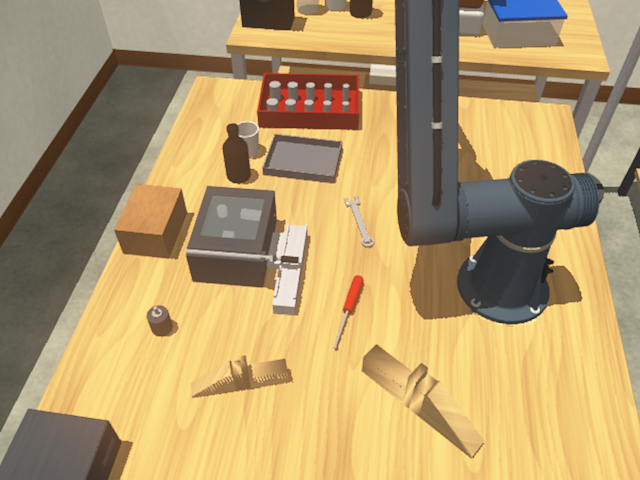

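The top view shows the smaller wedge at about (182,197) with its nose up (+x). The bin is at (328,155), the ledge at (305,219) with the roller at (300,215), and the tray at (467,208). The side view agrees: wedge at (240,376), ledge at (290,268).

Next I'll fit silhouettes for the poses.

```bash
cat >> h.py <<'E'
from scipy.optimize import minimize
def box(x0,x1,y0,y1,z0,z1): return np.array([[x,y,z] for x in(x0,x1) for y in(y0,y1) for z in(z0,z1)])/1000.
def prism(pts,w): return np.array([[x,s*w/2,z] for x,z in pts for s in(-1,1)])/1000.
WEDGE=[prism([(100,0),(100,10),(12,72),(12,0)],30),box(-9,12,-15,15,0,68),box(-21,-9,-15,15,0,82),box(-100,-21,-15,15,0,45)]
BIN=[box(-85,85,-120,100,0,98),box(-170,-120,-75,170,0,35)]
CLAMP=[box(-30,-4,-13,13,0,30),box(-4,30,-13,13,0,18)]
TRAY=[box(-100,100,-75,75,0,28)]
def xf(P,p,z=0):
    c,s=np.cos(p[2]),np.sin(p[2]); return P@np.array([[c,-s,0],[s,c,0],[0,0,1]]).T+[p[0],p[1],z]
def sil(n,parts,p,z=0):
    m=np.zeros((480,640),np.uint8)
    for P in parts:
        q=cv2.convexHull((proj(n,xf(P,p,z))*16).astype(np.int32)); cv2.fillConvexPoly(m,q,1,shift=4)
    return m>0
def fit(parts,masks,p0,z=0):
    def cost(p):
        return sum(1-(sil(n,parts,p,z)&M).sum()/max(1,(sil(n,parts,p,z)|M).sum()) for n,M in masks.items())
    best=None
    for sc in(1,.3):
        p0=np.array(p0); S=np.vstack([p0]+[p0+np.eye(3)[i]*[.02,.02,.15]*np.array(sc) for i in range(3)])
        best=minimize(cost,p0,method="Nelder-Mead",options=dict(initial_simplex=S,xatol=1e-4,fatol=1e-4)); p0=best.x
    return best.x,best.fun/len(masks)
E
python3 - <<'E'
from h import *
T=snap("top");reg={}
S=None
for n in("top","side"):
    if n=="side": snap("side")
    for l in("wedge","bin","hatch","tray"):
        for i,d in enumerate(cams.regions_of(l,n)):
            reg[n+l+str(i)]=d["pixels"]; print(n,l,i,round(d["score"],2),np.round(d["rect"]),d["pixels"].sum())
np.savez("reg.npz",**reg)
for nm,px,z in(("wedge",(184.7,195.9),0),("track",(305.5,217.9),.035),("roller",(304.9,215),.062),("tray",(467.4,207.8),0),("notch",(174.4,192),.076)): print(nm,atz("top",px,z))
print(atz("side",(287.8,263.3),.035),atz("side",(305,159.5),0),atz("side",(240,376),.04))
E
```

```text
top wedge 0 0.79 [168. 156. 200. 236.] 1192
top wedge 1 0.7 [134. 297. 220. 395.] 2367
top wedge 2 0.48 [437. 163. 503. 251.] 5058
top bin 0 0.74 [256. 116. 375. 233.] 10442
top hatch 0 0.23 [220.  99. 238. 124.] 427
top tray 0 0.79 [434. 164. 501. 253.] 5189
side wedge 0 0.97 [364. 344. 481. 461.] 4864
side wedge 1 0.94 [192. 357. 288. 398.] 2392
side wedge 2 0.42 [183. 188. 305. 316.] 10011
side bin 0 0.69 [186. 186. 308. 315.] 10106
side hatch 0 0.7 [185. 188. 298. 262.] 5273
side tray 0 0.93 [262. 132. 343. 184.] 3068
wedge [0.54894606 0.32902909 0.        ]
track [0.49517099 0.02530628 0.035     ]
roller [0.49866978 0.02637975 0.062     ]
tray [ 0.53320031 -0.37752157  0.        ]
notch [0.5455318 0.336569  0.076    ]
[0.50143743 0.03030689 0.035     ] [ 0.52545501 -0.38031463  0.        ] [0.54535795 0.33841225 0.04      ]
```

```bash
python3 - <<'E'
from h import *
r=np.load("reg.npz")
BINS=BIN+[box(-85,85,-115,90,95,106)]
for nm,parts,t,s,p0 in(("wedge",WEDGE,"topwedge0","sidewedge1",[.548,.333,.2]),("bin",BINS,"topbin0","sidebin0",[.64,-.015,0]),("tray",TRAY,"toptray0","sidetray0",[.53,-.378,0])):
    for M in({"top":r[t],"side":r[s]},{"top":r[t]},{"side":r[s]}):
        print(nm,list(M),*fit(parts,M,p0))
E
```

```text
wedge ['top', 'side'] [0.54987039 0.33345083 0.32932538] 0.081938919320873Traceback (most recent call last):
  File "<stdin>", line 6, in <module>
  File "h.py", line 38, in fit
    best=minimize(cost,p0,method="Nelder-Mead",options=dict(initial_simplex=S,xatol=1e-4,fatol=1e-4)); p0=best.x
    res = _minimize_neldermead(fun, x0, args, callback, bounds=bounds,
                               **options)
    fxcc = func(xcc)
    fx = function(np.copy(x), *(wrapper_args + args))
  File "h.py", line 34, in cost
    return sum(1-(sil(n,parts,p,z)&M).sum()/max(1,(sil(n,parts,p,z)|M).sum()) for n,M in masks.items())
  File "h.py", line 34, in <genexpr>
    return sum(1-(sil(n,parts,p,z)&M).sum()/max(1,(sil(n,parts,p,z)|M).sum()) for n,M in masks.items())
                  ~~~^^^^^^^^^^^^^
  File "h.py", line 30, in sil
    q=cv2.convexHull((proj(n,xf(P,p,z))*16).astype(np.int32)); cv2.fillConvexPoly(m,q,1,shift=4)
                      ~~~~^^^^^^^^^^^^^
  File "h.py", line 9, in proj
    K,Rm,t=cam(n); c=(np.atleast_2d(P)@Rm.T+t)@K.T; return c[:,:2]/c[:,2:]
           ~~~^^^
  File "h.py", line 5, in cam
    m=cams.camera_model(n); f=240/np.tan(np.radians(m["vfov"])/2)
ValueError: time passes only in moves, steps and waits
```

```bash
sed -i 's/^def cam(n):/import functools\n@functools.cache\ndef cam(n):/' h.py; python3 - <<'E'
from h import *
r=np.load("reg.npz")
BINS=BIN+[box(-85,85,-115,90,95,106)]
for nm,parts,t,s,p0 in(("wedge",WEDGE,"topwedge0","sidewedge1",[.548,.333,.2]),("bin",BINS,"topbin0","sidebin0",[.64,-.015,0]),("tray",TRAY,"toptray0","sidetray0",[.53,-.378,0])):
    for M in({"top":r[t],"side":r[s]},{"top":r[t]},{"side":r[s]}):
        print(nm,list(M),*fit(parts,M,p0))
E
```

```text
wedge ['top', 'side'] [0.54987039 0.33345083 0.32932538] 0.081938919320873
wedge ['top'] [0.55229357 0.33299876 0.32834558] 0.10308502633559069
wedge ['side'] [0.54968106 0.33455035 0.32241478] 0.05752561071710005
bin ['top', 'side'] [ 0.64105476 -0.01614689  0.03210516] 0.06883950366864683
bin ['top'] [ 0.64120757 -0.01609433  0.0335918 ] 0.07503320053120854
bin ['side'] [ 0.64130971 -0.01443946  0.03405446] 0.05509426589821231
tray ['top', 'side'] [ 0.52972926 -0.37288254 -0.04021269] 0.03911616386887551
tray ['top'] [ 0.5302952  -0.37404081 -0.0347523 ] 0.02736644798500465
tray ['side'] [ 0.52833703 -0.37117434 -0.0298618 ] 0.03946132164108984
```

```bash
cat >> h.py <<'E'
import json
def pose():
    s=manip.sense(); return np.array(s["tcp_pos"]),R.from_quat(s["tool_rot"]),s
def down(yawdeg,tilt=None): # tool z down, tool x at yaw (world deg)
    return R.from_euler("z",yawdeg,degrees=True)*R.from_euler("x",180,degrees=True)
def plan(wps,start=None,hand=85,vmax=40,wmax=7):
    """wps: list of (pos,Rot,fixed rotvec or None). prints rows"""
    p,r,_=pose() if start is None else (*start,None)
    L=[];A=[]
    for w in wps:
        tp,tr=np.array(w[0]),w[1]; dv=(r.inv()*tr).as_rotvec(degrees=True)
        if len(w)>2 : dv=np.array(w[2])  # force sense of turn
        n=int(max(1,np.ceil(max(np.linalg.norm(tp-p)*1000/vmax,np.linalg.norm(dv)/wmax)-.02)))
        for k in range(n):
            pk=p+(tp-p)/n; 
            L.append(np.round(r.inv().apply((tp-p)/n)*1000,1).tolist()); A.append(np.round(dv/n,2).tolist())
            # p target per-step
            r=r*R.from_rotvec(dv/n,degrees=True)
            if k==n-1: pass
        p,r=tp,tr
    print(len(L),"rows"); 
    for i in range(0,len(L),20): print('"linear":',json.dumps(L[i:i+20]),'\n"rot":',json.dumps(A[i:i+20]),'\n"hand":',[hand]*len(L[i:i+20]))
E
python3 - <<'E'
from h import *
p,r,s=pose();K,Rm,t=cam("wrist");o=-Rm.T@t
print("cam in tool",r.inv().apply(o-p),"\naxes",np.round((r.inv().as_matrix()@Rm.T),3),K[0,0])
W=(.55,.3335,.328);g=np.array([W[0]-.08*np.cos(W[2]),W[1]-.08*np.sin(W[2])]);print(g)
plan([((.45,-.2,.3),down(100)),((.50,.30,.3),down(198.8))])
E
```

```text
cam in tool [ 0.07235367  0.00041925 -0.06985012] 
axes [[ 0.001 -0.958 -0.287]
 [ 1.     0.     0.001]
 [-0.001 -0.287  0.958]] 339.90612850007807
[0.47426492 0.30772798]
26 rows
"linear": [[29.2, -22.9, 0.4], [31.7, -19.3, 0.4], [33.8, -15.4, 0.4], [35.3, -11.3, 0.4], [36.4, -7.0, 0.4], [37.0, -2.7, 0.4], [37.1, 1.7, 0.4], [36.6, 6.1, 0.4], [35.6, 10.4, 0.4], [34.1, 14.5, 0.4], [32.2, 18.4, 0.4], [32.2, 9.1, 0.0], [31.0, 12.7, 0.0], [29.3, 16.2, 0.0], [27.3, 19.4, 0.0], [24.9, 22.4, 0.0], [22.1, 25.1, 0.0], [19.1, 27.5, 0.0], [15.8, 29.5, 0.0], [12.3, 31.1, 0.0]] 
"rot": [[0.0, -0.0, -6.79], [0.0, -0.0, -6.79], [0.0, -0.0, -6.79], [0.0, -0.0, -6.79], [0.0, -0.0, -6.79], [0.0, -0.0, -6.79], [0.0, -0.0, -6.79], [0.0, -0.0, -6.79], [0.0, -0.0, -6.79], [0.0, -0.0, -6.79], [0.0, -0.0, -6.79], [0.0, 0.0, -6.59], [0.0, 0.0, -6.59], [0.0, 0.0, -6.59], [0.0, 0.0, -6.59], [0.0, 0.0, -6.59], [0.0, 0.0, -6.59], [0.0, 0.0, -6.59], [0.0, 0.0, -6.59], [0.0, 0.0, -6.59]] 
"hand": [85, 85, 85, 85, 85, 85, 85, 85, 85, 85, 85, 85, 85, 85, 85, 85, 85, 85, 85, 85]
"linear": [[8.7, 32.4, 0.0], [4.9, 33.1, 0.0], [1.1, 33.5, 0.0], [-2.8, 33.4, 0.0], [-6.6, 32.8, 0.0], [-10.3, 31.9, 0.0]] 
"rot": [[0.0, 0.0, -6.59], [0.0, 0.0, -6.59], [0.0, 0.0, -6.59], [0.0, 0.0, -6.59], [0.0, 0.0, -6.59], [0.0, 0.0, -6.59]] 
"hand": [85, 85, 85, 85, 85, 85]
```

Call:
drive_tool(
  linear=[
    [29, -23, 0],
    [32, -19, 0],
    [34, -15, 0],
    [35, -11, 0],
    [36, -7, 0],
    [37, -3, 0],
    [37, 2, 0],
    [37, 6, 0],
    [36, 10, 0],
    [34, 15, 0],
    [32, 18, 0],
    [32, 9, 0],
    [31, 13, 0],
    [29, 16, 0],
    [27, 19, 0],
    [25, 22, 0],
    [22, 25, 0],
    [19, 28, 0],
    [16, 30, 0],
    [12, 31, 0],
  ],
  rot=[
    [0, 0, -7],
    [0, 0, -7],
    [0, 0, -7],
    [0, 0, -7],
    [0, 0, -7],
    [0, 0, -7],
    [0, 0, -7],
    [0, 0, -7],
    [0, 0, -7],
    [0, 0, -7],
    [0, 0, -7],
    [0, 0, -7],
    [0, 0, -7],
    [0, 0, -7],
    [0, 0, -7],
    [0, 0, -7],
    [0, 0, -7],
    [0, 0, -7],
    [0, 0, -7],
    [0, 0, -7],
  ],
  hand=[85, 85, 85, 85, 85, 85, 85, 85, 85, 85, 85, 85, 85, 85, 85, 85, 85, 85, 85, 85],
)

```text
t: 3.27
tcp_pos: [0.4411, 0.1251, 0.3003]
tool_rot: [0.101, 0.995, -0.007, 0.009]
force: [0.6, 1.0, -0.2]
finger_gap: 0.998
```

```bash
python3 - <<'E'
from h import *
p,r,s=pose();print(s["t"],p,r.as_euler("xyz",degrees=True),s["q"])
plan([((.52,.30,.24),down(198.8))])
E
```

```text
3.2667 [0.44111104 0.12509065 0.30030985] [-179.31257048    1.09304352  168.42374303] [ 0.03996773  0.30666359  1.84531485 -0.01960943  0.9740574  -1.3177768 ]
6 rows
"linear": [[-6.8, 31.3, 9.8], [-9.6, 30.6, 9.9], [-12.3, 29.6, 9.9], [-14.9, 28.3, 10.0], [-17.3, 26.9, 10.0], [-19.7, 25.2, 10.0]] 
"rot": [[-0.16, 0.15, -5.06], [-0.16, 0.15, -5.06], [-0.16, 0.15, -5.06], [-0.16, 0.15, -5.06], [-0.16, 0.15, -5.06], [-0.16, 0.15, -5.06]] 
"hand": [85, 85, 85, 85, 85, 85]
```

Call:
drive_tool(
  linear=[
    [-7, 31, 10],
    [-10, 31, 10],
    [-12, 30, 10],
    [-15, 28, 10],
    [-17, 27, 10],
    [-20, 25, 10],
    [0, 0, 0],
  ],
  rot=[
    [-0.2, 0.2, -5],
    [-0.2, 0.2, -5],
    [-0.2, 0.2, -5],
    [-0.2, 0.2, -5],
    [-0.2, 0.2, -5],
    [-0.2, 0.2, -5],
    [0, 0, 0],
  ],
  hand=[85, 85, 85, 85, 85, 85, 85],
)

```text
t: 3.85
tcp_pos: [0.5192, 0.3176, 0.2394]
tool_rot: [-0.18, 0.984, 0.004, 0.001]
force: [-0.4, 0.5, -0.1]
finger_gap: 0.995
```

```bash
python3 - <<'E'
from h import *
p,r,s=pose();print(s["t"],p,r.as_euler("xyz",degrees=True))
cam("wrist");snap("wrist","w1.png")
for l in("wedge","wedge_grip","wedge_seat"): print(l,[(np.round(d["at"],1).tolist(),round(d["score"],2)) for d in cams.spot_point(l,"wrist")[:2]])
for d in cams.regions_of("wedge","wrist"):
    print(d["score"],d["rect"]); 
    print(fit(WEDGE,{"wrist":d["pixels"]},[.55,.3335,.328]))
E
```

```text
3.85 [0.51918032 0.31756942 0.23940379] [ 1.79597194e+02  1.76981409e-01 -1.59317334e+02]
wedge [([318.0, 257.7], 0.75)]
wedge_grip [([323.5, 172.6], 0.6)]
wedge_seat [([321.4, 290.0], 0.67)]
0.64 [302.0, 149.4, 344.2, 351.9]
(array([0.55113765, 0.33297343, 0.33107821]), np.float64(0.0409016082056477))
```

View pics/w1.png

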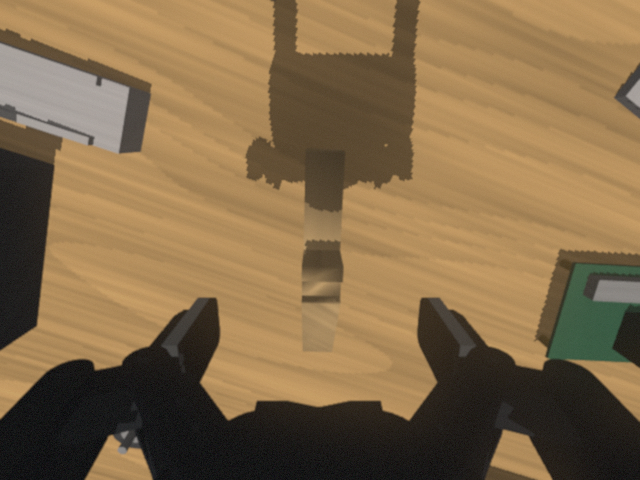

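The wrist view shows the wedge at columns 302-344, rows 150-352, nose down (+x). The fit agrees with the earlier one to about 1 mm.

```bash
python3 - <<'E'
from h import *
plan([((.4754,.307,.19),down(199)),((.4754,.307,.085),down(199))])
E
```

```text
5 rows
"linear": [[20.3, 4.7, 25.8], [20.4, 4.6, 25.8], [-0.0, -0.0, 35.0], [-0.0, -0.0, 35.0], [-0.0, -0.0, 35.0]] 
"rot": [[0.14, -0.01, 0.63], [0.14, -0.01, 0.63], [0.0, 0.0, 0.0], [0.0, 0.0, 0.0], [0.0, 0.0, 0.0]] 
"hand": [85, 85, 85, 85, 85]
```

Call:
drive_tool(
  linear=[
    [20, 4.5, 25],
    [20, 4.5, 25],
    [0, 0, 5],
    [0, 0, 20],
    [0, 0, 20],
    [0, 0, 0],
  ],
  rot=[
    [0.1, 0, 0.6],
    [0.1, 0, 0.6],
    [0, 0, 0],
    [0, 0, 0],
    [0, 0, 0],
    [0, 0, 0],
  ],
  hand=[85, 85, 85, 85, 85, 85],
)

```text
t: 4.6
tcp_pos: [0.4802, 0.3016, 0.1522]
tool_rot: [-0.16, 0.987, 0.001, 0.007]
force: [-0.0, 0.5, -0.4]
finger_gap: 0.998
```

```bash
python3 - <<'E'
from h import *
p,r,s=pose();print(p,r.as_euler("xyz",degrees=True))
plan([((.4754,.307,.085),down(199))],vmax=25)
E
```

```text
[0.48016682 0.30162313 0.15221254] [ 179.96434015    0.84480362 -161.59025732]
3 rows
"linear": [[1.3, 2.2, 22.4], [1.2, 2.2, 22.4], [1.0, 2.2, 22.4]] 
"rot": [[0.01, 0.28, -0.2], [0.01, 0.28, -0.2], [0.01, 0.28, -0.2]] 
"hand": [85, 85, 85]
```

Call:
drive_tool(
  linear=[
    [1.5, 2, 22],
    [1.5, 2, 22],
    [1, 2, 22],
    [0, 0, 0],
    [0, 0, 0],
  ],
  rot=[
    [0, 0.3, -0.2],
    [0, 0.3, -0.2],
    [0, 0.3, -0.2],
    [0, 0, 0],
    [0, 0, 0],
  ],
  hand=[85, 85, 85, 60, 60],
)

```text
t: 5.02
tcp_pos: [0.4844, 0.3053, 0.0926]
tool_rot: [-0.162, 0.987, 0.001, 0.007]
force: [0.4, -0.4, 0.2]
finger_gap: 0.745
```

```bash
python3 - <<'E'
from h import *
p,r,s=pose();print(p,r.as_euler("xyz",degrees=True))
plan([((.4754,.307,.085),down(199))],vmax=25)
E
```

```text
[0.48436962 0.30525954 0.09260688] [ 179.9683291     0.82122422 -161.30048226]
1 rows
"linear": [[8.0, 4.5, 7.5]] 
"rot": [[0.03, 0.82, -0.3]] 
"hand": [85]
```

Call:
drive_tool(
  linear=[
    [9, 4.5, 8],
    [0, 0, 0],
    [0, 0, 0],
    [0, 0, 0],
    [0, 0, 0],
    [0, 0, 0],
    [0, 0, 0],
  ],
  rot=[
    [0, 0.9, -0.3],
    [0, 0, 0],
    [0, 0, 0],
    [0, 0, 0],
    [0, 0, 0],
    [0, 0, 0],
    [0, 0, 0],
  ],
  hand=[60, 60, 20, 20, 20, 20, 20],
  force=70,
)

```text
t: 5.6
tcp_pos: [0.4773, 0.3073, 0.0913]
tool_rot: [-0.165, 0.986, 0.001, 0.004]
force: [0.0, -0.7, -1.9]
finger_gap: 0.336
```

```bash
python3 - <<'E'
from h import *
p,r,s=pose();print(p,r.as_euler("xyz",degrees=True),s["finger_gap"]*85.4,s["force"])
B=(.641,-.0155,.033)
c,s_=np.cos(B[2]),np.sin(B[2])
b2w=lambda x,y:np.array([B[0]+c*x-s_*y,B[1]+s_*x+c*y])
# wedge x-80 grip -> bin y; pre-entry with wedge origin at bin y 41+150
for y in (41,191,221): print(y,b2w(-.145,(y)/1000),"grip",b2w(-.145,(y+80)/1000))
E
```

```text
[0.47729776 0.30727298 0.09134421] [ 179.95519958    0.44275748 -161.0280271 ] 28.72198475456285 [ 0.04046364 -0.6604982  -1.94086151]
41 [0.49472619 0.02069355] grip [0.49208667 0.10064999]
191 [0.48977709 0.17061188] grip [0.48713757 0.25056832]
221 [0.48878727 0.20059554] grip [0.48614775 0.28055199]
```

Call:
drive_tool(
  linear=[
    [0, 0, 0],
    [0, 0, -10],
    [0, 0, -20],
    [0, 0, -25],
    [0, 0, -30],
    [0, 0, -30],
    [0, 0, -10],
    [0, 0, 0],
  ],
  rot=[
    [0, 0, 0],
    [0, 0, 0],
    [0, 0, 0],
    [0, 0, 0],
    [0, 0, 0],
    [0, 0, 0],
    [0, 0, 0],
    [0, 0, 0],
  ],
  hand=[20, 20, 20, 20, 20, 20, 20, 20],
  force=110,
)

```text
t: 6.27
tcp_pos: [0.4738, 0.3058, 0.2211]
tool_rot: [-0.165, 0.986, -0.0, -0.002]
force: [-0.1, -0.3, -1.5]
finger_gap: 0.33
```

```bash
python3 - <<'E'
from h import *
p,r,s=pose();print(s["t"],p,r.as_euler("xyz",degrees=True),s["finger_gap"]*85.4,s["force"],s["ft_torque"])
w=snap("wrist","w2.png")
K,_,_=cam("wrist"); cams.camera_model("wrist")
sd=snap("side"); tp=snap("top")
cv2.imwrite("pics/m2.png",np.hstack([cv2.resize(w,(400,300)),cv2.resize(sd[150:450,130:430],(400,400))[:300]])[:,:,::-1])
print(proj("wrist",np.array([[.4888,.168,.035],[.47,.148,.041],[.4947,.0207,.035],[.55,.19,.035]])))
E
```

```text
6.2667 [0.47377982 0.30579372 0.22114591] [ 179.98200504   -0.2114133  -161.03689742] 28.187068803135535 [-0.10275971 -0.28551132 -1.52057602] [0.01446366 0.15489552 0.01152098]
[[140.59063464 198.29929782]
 [113.70992454 166.11543157]
 [-63.31948149 139.9287513 ]
 [153.4167448  278.05987577]]
```

View pics/m2.png

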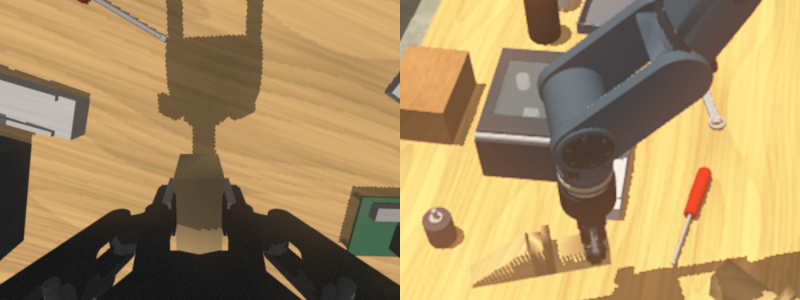

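```bash
python3 - <<'E'
from h import *
plan([((.53,.12,.29),down(180))],hand=20,vmax=30)
E
```

```text
7 rows
"linear": [[0.9, -27.7, -10.3], [-0.4, -27.7, -10.3], [-1.7, -27.6, -10.3], [-3.0, -27.5, -10.3], [-4.4, -27.4, -10.3], [-5.7, -27.1, -10.3], [-6.9, -26.8, -10.3]] 
"rot": [[-0.01, -0.08, 2.71], [-0.01, -0.08, 2.71], [-0.01, -0.08, 2.71], [-0.01, -0.08, 2.71], [-0.01, -0.08, 2.71], [-0.01, -0.08, 2.71], [-0.01, -0.08, 2.71]] 
"hand": [20, 20, 20, 20, 20, 20, 20]
```

Call:
drive_tool(
  linear=[
    [1, -15, -10],
    [0, -25, -12],
    [-2, -30, -12],
    [-3, -30, -10],
    [-4, -30, -10],
    [-6, -30, -10],
    [-7, -25, -10],
    [-4, -10, -5],
    [0, 0, 0],
  ],
  rot=[
    [0, 0, 2.5],
    [0, 0, 2.5],
    [0, 0, 2.5],
    [0, 0, 2.5],
    [0, 0, 2.5],
    [0, 0, 2.5],
    [0, 0, 2.5],
    [0, 0, 1.5],
    [0, 0, 0],
  ],
  hand=[20, 20, 20, 20, 20, 20, 20, 20, 20],
)

```text
t: 7.17
tcp_pos: [0.5273, 0.1088, 0.2829]
tool_rot: [0.006, 1.0, -0.005, -0.022]
force: [0.7, 0.3, -2.2]
finger_gap: 0.332
```

```bash
python3 - <<'E'
from h import *
p,r,s=pose();print(s["t"],p,r.as_euler("xyz",degrees=True))
cam("wrist");w=snap("wrist")
for l in("track_mid","roller_mid"):
    for d in cams.spot_point(l,"wrist")[:2]: print(l,np.round(d["at"],1),d["score"],atz("wrist",d["at"],.035 if l[0]=="t" else .062))
B=(.641,-.0155,.033)
L=np.array([[-170,170,35],[-120,170,35],[-120,-75,35],[-170,-75,35],[-126,150,41],[-126,-75,41],[-164,150,41],[-164,-75,41]])/1000
q=proj("wrist",xf(L,B));print(np.round(q))
for a in q: cv2.circle(w,tuple(int(v) for v in a),3,(255,0,0),1)
cv2.imwrite("pics/w3.png",w[:,:,::-1])
E
```

```text
7.1667 [0.5272934  0.10876297 0.28292769] [-179.4312684    -2.53544601  179.26877288]
track_mid [225.6 196.3] 0.74 [0.49448147 0.01806282 0.035     ]
roller_mid [241.  201.8] 0.89 [0.496303  0.0388475 0.062    ]
roller_mid [215.4 324.9] 0.54 [0.61375159 0.00650031 0.062     ]
[[365. 163.]
 [365. 217.]
 [113. 227.]
 [102. 175.]
 [345. 213.]
 [108. 223.]
 [344. 171.]
 [100. 182.]]
```

View pics/w3.png

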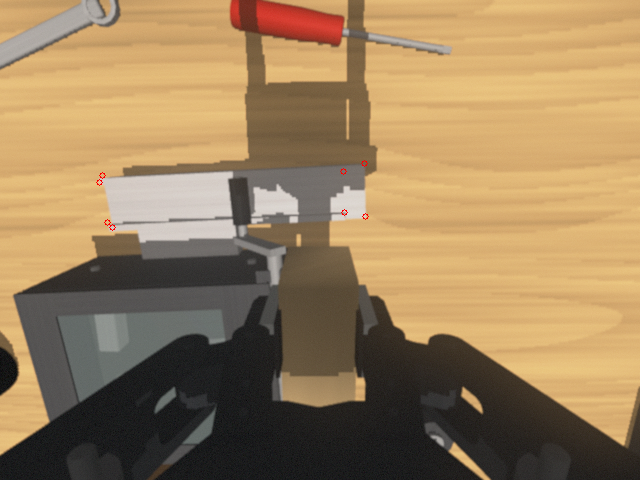

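The wrist view shows the ledge (columns 105-365, rows 163-227) matching the projected corners within about 3 px, and the wedge held centrally. Next I rotate it to the track direction.

```bash
python3 - <<'E'
from h import *
plan([((.4874,.2426,.25),down(91.9))],hand=20,vmax=30,wmax=6.6)
E
```

```text
14 rows
"linear": [[2.7, 9.4, 2.3], [3.7, 9.0, 2.4], [4.6, 8.5, 2.4], [5.5, 8.0, 2.4], [6.4, 7.3, 2.4], [7.2, 6.6, 2.4], [7.8, 5.7, 2.4], [8.4, 4.8, 2.4], [8.9, 3.9, 2.4], [9.3, 2.9, 2.4], [9.5, 1.9, 2.4], [9.7, 0.8, 2.4], [9.7, -0.3, 2.3], [9.6, -1.3, 2.3]] 
"rot": [[-0.18, -0.13, 6.26], [-0.18, -0.13, 6.26], [-0.18, -0.13, 6.26], [-0.18, -0.13, 6.26], [-0.18, -0.13, 6.26], [-0.18, -0.13, 6.26], [-0.18, -0.13, 6.26], [-0.18, -0.13, 6.26], [-0.18, -0.13, 6.26], [-0.18, -0.13, 6.26], [-0.18, -0.13, 6.26], [-0.18, -0.13, 6.26], [-0.18, -0.13, 6.26], [-0.18, -0.13, 6.26]] 
"hand": [20, 20, 20, 20, 20, 20, 20, 20, 20, 20, 20, 20, 20, 20]
```

Call:
drive_tool(
  linear=[
    [3, 9.4, 2],
    [4, 9, 2.4],
    [5, 8.5, 2.4],
    [5.5, 8, 2.4],
    [6.4, 7.3, 2.4],
    [7.2, 6.6, 2.4],
    [7.8, 5.7, 2.4],
    [8.4, 4.8, 2.4],
    [8.9, 3.9, 2.4],
    [9.3, 2.9, 2.4],
    [9.5, 1.9, 2.4],
    [9.7, 0.8, 2.4],
    [9.7, 0, 2.3],
    [9.6, -1.3, 2.3],
    [0, 0, 0],
  ],
  rot=[
    [-0.2, -0.1, 6.3],
    [-0.2, -0.1, 6.3],
    [-0.2, -0.1, 6.3],
    [-0.2, -0.1, 6.3],
    [-0.2, -0.1, 6.3],
    [-0.2, -0.1, 6.3],
    [-0.2, -0.1, 6.3],
    [-0.2, -0.1, 6.3],
    [-0.2, -0.1, 6.3],
    [-0.2, -0.1, 6.3],
    [-0.2, -0.1, 6.3],
    [-0.2, -0.1, 6.3],
    [-0.2, -0.1, 6.3],
    [-0.2, -0.1, 6.3],
    [0, 0, 0],
  ],
  hand=[20, 20, 20, 20, 20, 20, 20, 20, 20, 20, 20, 20, 20, 20, 20],
)

```text
t: 8.57
tcp_pos: [0.465, 0.275, 0.2365]
tool_rot: [0.712, 0.702, -0.007, -0.016]
force: [-0.1, -0.2, -1.5]
finger_gap: 0.333
```

```bash
python3 - <<'E'
from h import *
p,r,s=pose();print(s["t"],p,r.as_euler("xyz",degrees=True),s["q"])
plan([((.4874,.2426,.16),down(91.9))],hand=20,vmax=20,wmax=7)
E
```

```text
8.5667 [0.46504692 0.27498441 0.23654521] [-178.12071964   -0.7374252    89.15533005] [0.31737673 0.51273727 1.70066234 0.02799465 0.9551957  0.31543312]
5 rows
"linear": [[-6.6, 5.1, 15.1], [-6.6, 4.9, 15.1], [-6.6, 4.7, 15.2], [-6.6, 4.6, 15.2], [-6.6, 4.4, 15.3]] 
"rot": [[-0.37, -0.16, -0.55], [-0.37, -0.16, -0.55], [-0.37, -0.16, -0.55], [-0.37, -0.16, -0.55], [-0.37, -0.16, -0.55]] 
"hand": [20, 20, 20, 20, 20]
```

Call:
drive_tool(
  linear=[
    [-6.6, 5, 15],
    [-6.6, 5, 15],
    [-6.6, 5, 15],
    [-6.6, 4.5, 15],
    [-6.6, 4.5, 12],
    [0, 0, 0],
    [0, 0, 0],
  ],
  rot=[
    [-0.4, -0.2, -0.6],
    [-0.4, -0.2, -0.6],
    [-0.4, -0.2, -0.6],
    [-0.4, -0.2, -0.6],
    [-0.4, 0, -0.5],
    [0, 0, 0],
    [0, 0, 0],
  ],
  hand=[20, 20, 20, 20, 20, 20, 20],
)

```text
t: 9.15
tcp_pos: [0.4828, 0.2498, 0.1593]
tool_rot: [0.679, 0.734, 0.001, -0.0]
force: [1.2, -0.2, -1.9]
finger_gap: 0.332
```

```bash
python3 - <<'E'
from h import *
p,r,s=pose();print(s["t"],p,r.as_euler("xyz",degrees=True))
plan([((.4874,.2426,.135),down(91.9))],hand=20,vmax=20,wmax=7)
yaw=np.radians(r.as_euler("xyz",degrees=True)[2]+180); z=p[2]-.0913
W0=[p[0]+.078*np.cos(yaw),p[1]+.078*np.sin(yaw),yaw]; print(W0,z)
for n in("side","top"):
    im=snap(n)
    ds=cams.regions_of("wedge",n); 
    for d in ds:
        c=np.argwhere(d["pixels"]).mean(0); print(n,d["score"],np.round(d["rect"]))
        m=sil(n,WEDGE,W0,z); print(" iou",(m&d["pixels"]).sum()/(m|d["pixels"]).sum())
    if n=="side":
        cs,_=cv2.findContours(m.astype(np.uint8),0,2); cv2.drawContours(im,cs,-1,(255,0,0),1)
        cv2.imwrite("pics/s4.png",cv2.resize(im[170:400,150:430],None,fx=2.5,fy=2.5)[:,:,::-1])
E
```

```text
9.15 [0.48278892 0.24979042 0.15933977] [ 1.79986786e+02 -7.25372183e-02  9.44360721e+01]
2 rows
"linear": [[-3.8, 2.0, 12.2], [-3.7, 2.1, 12.2]] 
"rot": [[0.01, -0.04, 1.27], [0.01, -0.04, 1.27]] 
"hand": [20, 20]
[np.float64(0.4888219699491011), np.float64(0.1720240856832626), np.float64(4.7898130436454895)] 0.06803977462624718
side 0.69 [361. 344. 484. 459.]
 iou 0.0
side 0.59 [268. 315. 286. 343.]
 iou 0.25853658536585367
top 0.82 [217. 202. 286. 226.]
 iou 0.7081081081081081
top 0.68 [154. 301. 221. 372.]
 iou 0.0
```

View pics/s4.png

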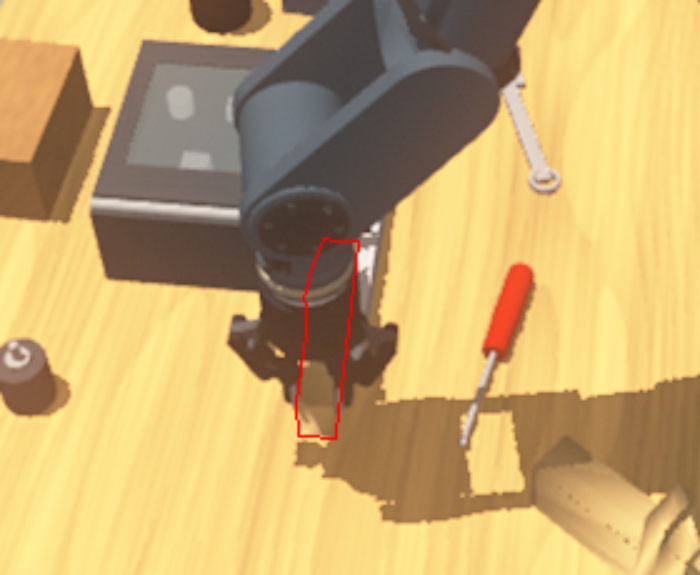

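Call:
drive_tool(
  linear=[
    [-4, 2, 12],
    [-4, 2, 8],
    [0, 0, 0],
  ],
  rot=[
    [0, 0, 1.3],
    [0, 0, 1.3],
    [0, 0, 0],
  ],
  hand=[20, 20, 20],
)

```text
t: 9.6
tcp_pos: [0.4895, 0.2436, 0.143]
tool_rot: [0.696, 0.718, 0.005, 0.002]
force: [-0.1, -0.3, -2.7]
finger_gap: 0.33
```

```bash
python3 - <<'E'
from h import *
p,r,s=pose();print(s["t"],p,r.as_euler("xyz",degrees=True),s["force"],s["ft_torque"])
plan([((.4874,.2426,.130),down(91.9))],hand=20,vmax=20,wmax=7)
yaw=np.radians(r.as_euler("xyz",degrees=True)[2]+180); z=p[2]-.0913
W0=np.array([p[0]+.078*np.cos(yaw),p[1]+.078*np.sin(yaw),yaw]); print(W0,z)
im=snap("top");m=sil("top",WEDGE,W0,z)
cs,_=cv2.findContours(m.astype(np.uint8),0,2)
big=cv2.resize(im[170:260,200:340],None,fx=5,fy=5,interpolation=cv2.INTER_CUBIC)
for c in cs: cv2.drawContours(big,[((c-[200,170])*5+2).astype(np.int32)],-1,(255,0,0),1)
cv2.imwrite("pics/t5.png",big[:,:,::-1])
E
```

```text
9.6 [0.48950861 0.24363596 0.14302616] [179.43427476  -0.20744518  91.80782313] [-0.13423684 -0.2595234  -2.67016778] [0.11652012 0.01776758 0.02135528]
1 rows
"linear": [[-1.0, -2.3, 13.0]] 
"rot": [[0.57, -0.21, -0.09]] 
"hand": [20]
[0.49196929 0.16567478 4.74394145] 0.05172615856419159
```

View pics/t5.png

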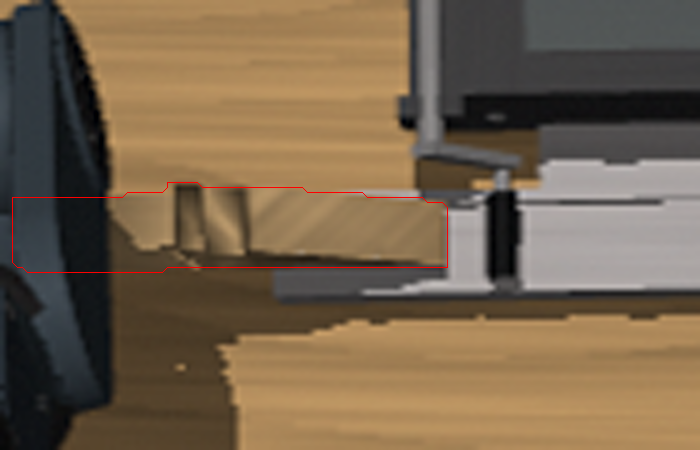

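The top view shows the wedge nose at (447,235) in the crop over the track, in line with the roller at (503,237). The model outline agrees. Lowering now.

Call:
drive_tool(
  linear=[
    [-1, -2, 8],
    [0, 0, 4],
    [0, 0, 0],
    [0, 0, 0],
  ],
  rot=[
    [0.5, 0, 0],
    [0, 0, 0],
    [0, 0, 0],
    [0, 0, 0],
  ],
  hand=[20, 20, 20, 20],
)

```text
t: 9.98
tcp_pos: [0.4878, 0.2432, 0.1316]
tool_rot: [0.695, 0.719, 0.002, -0.001]
force: [-0.8, -1.0, -2.0]
finger_gap: 0.331
```

```bash
cat >> h.py <<'E'
B=(.641,-.0155,.033)
def w2b(P):
    c,s=np.cos(B[2]),np.sin(B[2]); d=np.array(P)-[*B[:2],0]; return np.array([c*d[0]+s*d[1],-s*d[0]+c*d[1],d[2]])
def b2w(P):
    return xf(np.array(P,float)/1000,B)
def st():
    p,r,s=pose(); print("t",s["t"],"tcp bin mm",np.round(w2b(p)*1000,1),"eul",np.round(r.as_euler("xyz",degrees=True),2),"F",np.round(s["force"],1),"gap",round(s["finger_gap"]*85.4,1)); return p,r,s
E
python3 - <<'E'
from h import *
p,r,s=st(); plan([(b2w([-145,240,126.5]),down(91.9))],hand=20,vmax=10)
E
```

```text
t 9.9833 tcp bin mm [-144.6  263.6  131.6] eul [179.87  -0.26  91.91] F [-0.8 -1.  -2. ] gap 28.3
3 rows
"linear": [[-7.9, -0.1, 1.7], [-7.9, -0.1, 1.7], [-7.9, -0.1, 1.7]] 
"rot": [[0.04, -0.09, 0.0], [0.04, -0.09, 0.0], [0.04, -0.09, 0.0]] 
"hand": [20, 20, 20]
```

Call:
drive_tool(
  linear=[
    [0, 0, 3],
    [0, 0, 2],
    [0, 0, 0],
  ],
  rot=[
    [0, 0, 0],
    [0, 0, 0],
    [0, 0, 0],
  ],
  hand=[20, 20, 20],
)

```text
t: 10.23
tcp_pos: [0.488, 0.2435, 0.1267]
tool_rot: [0.695, 0.719, 0.003, -0.001]
force: [0.4, 0.4, 0.7]
finger_gap: 0.332
```

```bash
python3 - <<'E'
from h import *
p,r,s=st(); print(s["ft_torque"])
E
```

```text
t 10.2333 tcp bin mm [-144.4  263.9  126.7] eul [179.82  -0.26  91.95] F [0.4 0.4 0.7] gap 28.4
[-0.26282788  0.04454187 -0.10368879]
```

Call:
drive_tool(
  linear=[
    [-10, 0, 0],
    [-10, 0, 0],
    [-10, 0, 0],
    [-10, 0, 0],
    [-10, 0, 0],
    [-10, 0, 0],
    [0, 0, 0],
  ],
  rot=[
    [0, 0, 0],
    [0, 0, 0],
    [0, 0, 0],
    [0, 0, 0],
    [0, 0, 0],
    [0, 0, 0],
    [0, 0, 0],
  ],
  hand=[20, 20, 20, 20, 20, 20, 20],
)

```text
t: 10.82
tcp_pos: [0.4917, 0.1805, 0.1281]
tool_rot: [0.696, 0.718, 0.007, -0.001]
force: [0.4, 0.4, -1.5]
finger_gap: 0.328
```

```bash
python3 - <<'E'
from h import *
p,r,s=st(); print(s["ft_torque"])
E
```

```text
t 10.8167 tcp bin mm [-142.7  200.8  128.1] eul [179.45  -0.64  91.76] F [ 0.4  0.4 -1.5] gap 28.0
[-0.10261561  0.01526253  0.0744101 ]
```

Call:
drive_tool(
  linear=[
    [-10, -1.5, 1],
    [-10, -0.5, 0.5],
    [-10, 0, 0.3],
    [-10, -0.3, 0.3],
    [0, 0, 0],
  ],
  rot=[
    [0.5, -0.6, 0],
    [0, 0, 0],
    [0, 0, 0],
    [0, 0, 0],
    [0, 0, 0],
  ],
  hand=[20, 20, 20, 20, 20],
)

```text
t: 11.23
tcp_pos: [0.4935, 0.1409, 0.1267]
tool_rot: [0.697, 0.717, 0.006, 0.001]
force: [0.4, 0.3, -2.0]
finger_gap: 0.332
```

```bash
python3 - <<'E'
from h import *
p,r,s=st(); print(s["ft_torque"])
E
```

```text
t 11.2333 tcp bin mm [-142.2  161.1  126.7] eul [179.42  -0.43  91.58] F [ 0.4  0.3 -2. ] gap 28.3
[-0.49351093  0.11097018  0.11163271]
```

```bash
python3 - <<'E'
from h import *
a=snap("side")[170:330,170:330];b=snap("top")[100:260,220:380]
cv2.imwrite("pics/m6.png",np.hstack([cv2.resize(x,(400,400),interpolation=cv2.INTER_CUBIC) for x in(a,b)])[:,:,::-1])
E
```

```text
(no output)
```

View pics/m6.png

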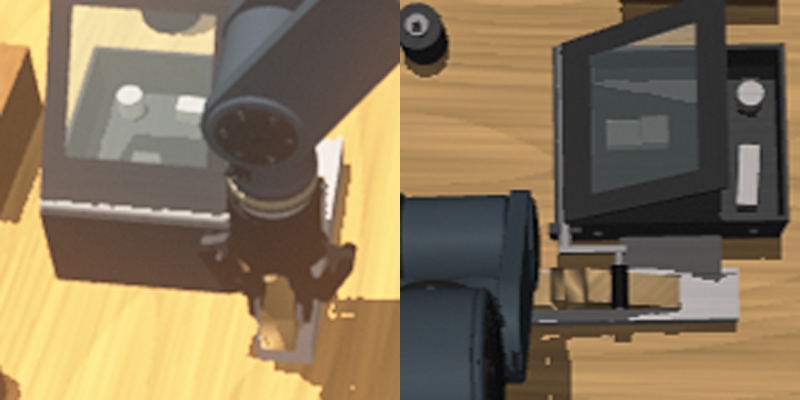

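The side and top views show the hatch opening, with the roller at (620,287) in the crop on the ramp and the wedge straight in its track. I'll push on in smaller steps.

Call:
drive_tool(
  linear=[
    [-7, -1, 0.2],
    [-7, -0.3, 0],
    [-7, -0.3, 0],
    [-6, 0, 0],
    [0, 0, 0],
  ],
  rot=[
    [0.4, -0.4, -0.3],
    [0, 0, 0],
    [0, 0, 0],
    [0, 0, 0],
    [0, 0, 0],
  ],
  hand=[20, 20, 20, 20, 20],
)

```text
t: 11.75
tcp_pos: [0.4939, 0.1195, 0.1262]
tool_rot: [0.696, 0.718, 0.006, -0.0]
force: [-0.4, 0.4, -1.7]
finger_gap: 0.333
```

```bash
python3 - <<'E'
from h import *
p,r,s=st(); print(s["ft_torque"])
E
```

```text
t 11.75 tcp bin mm [-142.6  139.8  126.2] eul [179.55  -0.45  91.85] F [-0.4  0.4 -1.7] gap 28.4
[-0.72946507  0.0146015   0.13282745]
```

Call:
drive_tool(
  linear=[
    [-6, -0.5, 0.2],
    [-6, 0, 0],
    [-5, 0, 0],
    [0, 0, 0],
  ],
  rot=[
    [0.3, -0.4, 0],
    [0, 0, 0],
    [0, 0, 0],
    [0, 0, 0],
  ],
  hand=[20, 20, 20, 20],
)

```text
t: 12.08
tcp_pos: [0.4943, 0.1033, 0.1259]
tool_rot: [0.695, 0.719, 0.002, 0.001]
force: [0.4, 1.1, -2.0]
finger_gap: 0.327
```

```bash
python3 - <<'E'
from h import *
p,r,s=st(); print(s["ft_torque"])
E
```

```text
t 12.0833 tcp bin mm [-142.7  123.6  125.9] eul [ 1.7977e+02 -6.0000e-02  9.1960e+01] F [ 0.4  1.1 -2. ] gap 27.9
[-0.29454535 -0.05699478  0.07265142]
```

Call:
drive_tool(
  linear=[
    [-4, 0, 0],
    [-3, 0, 0],
    [0, 0, 0],
  ],
  rot=[
    [0, 0, 0],
    [0, 0, 0],
    [0, 0, 0],
  ],
  hand=[20, 20, 20],
)

```text
t: 12.33
tcp_pos: [0.4946, 0.0987, 0.1255]
tool_rot: [0.696, 0.718, 0.004, -0.001]
force: [0.9, 0.1, 2.0]
finger_gap: 0.328
```

```bash
python3 - <<'E'
from h import *
p,r,s=st(); print(s["ft_torque"])
E
```

```text
t 12.3333 tcp bin mm [-142.5  119.   125.5] eul [179.71  -0.37  91.8 ] F [0.9 0.1 2. ] gap 28.0
[-1.00295723  0.08633393  0.13790305]
```

```bash
python3 - <<'E'
from h import *
b=snap("top");print([(np.round(d["at"],1),d["score"],w2b(atz("top",d["at"],.111))*1000) for d in cams.spot_point("roller_mid","top")[:2]])
print([(np.round(d["at"],1),d["score"],w2b(atz("top",d["at"],.288))*1000) for d in cams.spot_point("hatch_edge","top")[:2]])
print([(np.round(d["at"],1),d["score"],w2b(atz("top",d["at"],.111))*1000) for d in cams.spot_point("wedge_seat","top")[:2]])
cv2.imwrite("pics/m7.png",cv2.resize(b[100:240,240:400],(800,700),interpolation=cv2.INTER_CUBIC)[100:,:,::-1])
E
```

```text
[(array([312. , 214.5]), 0.76, array([-146.44157019,   29.43277971,  111.        ]))]
[(array([327.4, 130.8]), 0.79, array([  0.7811501 ,  -4.54065549, 288.        ]))]
[(array([306.5, 211.6]), 0.91, array([-139.54431353,   42.01520788,  111.        ])), (array([310. , 214.7]), 0.64, array([-146.84691059,   34.04151971,  111.        ]))]
```

View pics/m7.png

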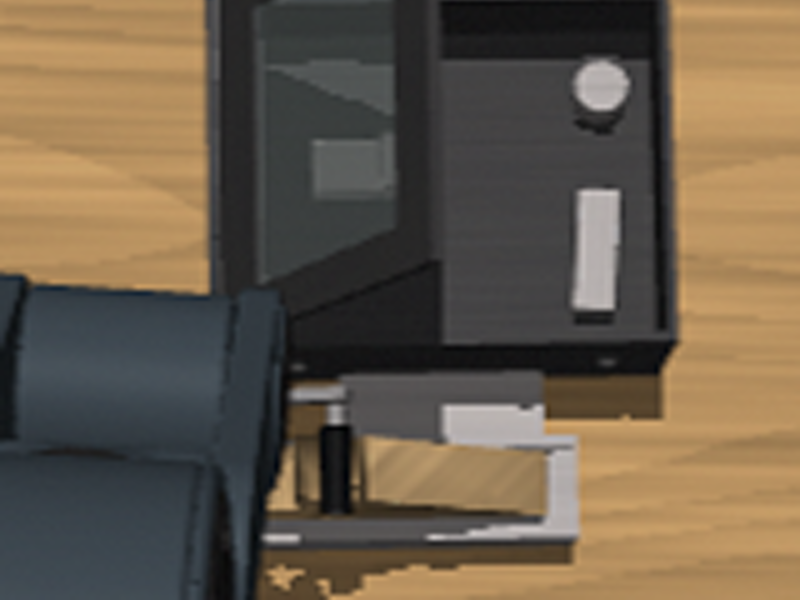

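Call:
drive_tool(
  linear=[
    [-3, 0, 0],
    [0, 0, 0],
  ],
  rot=[
    [0, 0, 0],
    [0, 0, 0],
  ],
  hand=[20, 20],
)

```text
t: 12.7
tcp_pos: [0.4947, 0.0986, 0.1255]
tool_rot: [0.696, 0.718, 0.006, -0.002]
force: [-0.4, -2.2, 0.7]
finger_gap: 0.328
```

```bash
python3 - <<'E'
from h import *
p,r,s=st(); print(s["ft_torque"])
snap("top")
print([(np.round(d["at"],1),d["score"],w2b(atz("top",d["at"],.288))*1000) for d in cams.spot_point("hatch_edge","top")[:2]])
E
```

```text
t 12.7 tcp bin mm [-142.5  118.8  125.5] eul [179.65  -0.6   91.75] F [-0.4 -2.2  0.7] gap 28.0
[-1.56837734  0.16260196  0.03743837]
[(array([322.4, 133.4]), 0.84, array([ -4.49227683,   5.68286023, 288.        ]))]
```

Call:
drive_tool(
  linear=[
    [0, 0, 0],
    [0, 0, 0],
    [0, 0, 0],
    [0, 0, 0],
  ],
  rot=[
    [0, 0, 0],
    [0, 0, 0],
    [0, 0, 0],
    [0, 0, 0],
  ],
  hand=[35, 50, 50, 50],
)

```text
t: 13.13
tcp_pos: [0.4942, 0.0973, 0.126]
tool_rot: [0.697, 0.717, 0.005, -0.002]
force: [0.2, 0.3, 0.2]
finger_gap: 0.585
```

```bash
python3 - <<'E'
from h import *
p,r,s=st(); print(s["ft_torque"])
E
```

```text
t 13.1333 tcp bin mm [-143.   117.5  126. ] eul [179.71  -0.56  91.64] F [0.2 0.3 0.2] gap 50.0
[-0.02121404 -0.02707929 -0.05862944]
```

Call:
drive_tool(
  linear=[
    [0, 0, -20],
    [0, 0, -30],
    [5, 0, -40],
    [10, 0, -40],
    [10, 0, -40],
    [0, -20, -20],
    [0, -40, 0],
    [0, -40, 0],
    [0, 0, 0],
  ],
  rot=[
    [0, 0, 0],
    [0, 0, 0],
    [0, 0, 0],
    [0, 0, 0],
    [0, 0, 0],
    [0, 0, 0],
    [0, 0, 0],
    [0, 0, 0],
    [0, 0, 0],
  ],
  hand=[50, 50, 50, 50, 85, 85, 85, 85, 85],
)

```text
t: 13.88
tcp_pos: [0.3909, 0.1149, 0.3247]
tool_rot: [0.7, 0.714, 0.004, -0.002]
force: [-0.5, 0.4, 0.7]
finger_gap: 0.996
```

```bash
python3 - <<'E'
from h import *
p,r,s=st();print(s["q"],p)
for n in("top","side"):
    snap(n)
    for l,z in(("clamp",.04),("roller_mid",.111),("wedge_seat",.111),("hatch_edge",.288)):
        print(n,l,[(np.round(d["at"],1).tolist(),round(d["score"],2),np.round(w2b(atz(n,d["at"],z))*1000,1).tolist()) for d in cams.spot_point(l,n)[:3]])
    for l in("clamp","bar"):
      for i,d in enumerate(cams.regions_of(l,n)[:3]):
        M=d["pixels"]; c=np.argwhere(M).mean(0)[::-1]; P=atz(n,c,.055); print(l,i,round(d["score"],2),np.round(d["rect"]),M.sum(),np.round(w2b(P)*1000))
        if l=="clamp" and abs(w2b(P)[1]-.03)<.06:
            for y0 in(np.pi/2+B[2],-np.pi/2+B[2]): print(fit(CLAMP,{n:M},[P[0],P[1],y0],.04))
E
```

```text
t 13.8833 tcp bin mm [-245.7  138.5  324.7] eul [179.8   -0.5   91.19] F [-0.5  0.4  0.7] gap 85.1
[ 0.0048106   0.19884735  1.92118489  0.01039703  1.01829221 -0.0214399 ] [0.39086891 0.1148649  0.32472345]
top clamp []
top roller_mid [([312.2, 213.6], 0.62, [-144.4, 28.9, 111.0])]
top wedge_seat [([303.8, 212.9], 0.73, [-142.5, 48.3, 111.0])]
top hatch_edge [([324.2, 133.8], 0.63, [-5.4, 2.0, 288.0])]
clamp 0 0.35 [284.  90. 328. 222.] 3963 [26. 44. 55.]
(array([0.68057246, 0.03854022, 1.58230713]), np.float64(0.9051223820338128))
(array([ 0.68573536,  0.02942328, -1.53779633]), np.float64(0.9051223820338128))
bar 0 0.61 [356. 160. 363. 188.] 212 [-34. -85.  55.]
side clamp []
side roller_mid [([288.6, 238.0], 0.79, [-141.0, 37.7, 111.0]), ([252.1, 218.3], 0.29, [-47.0, -14.4, 111.0]), ([358.7, 220.5], 0.27, [-295.9, -34.0, 111.0])]
side wedge_seat [([425.3, 380.8], 0.78, [-446.5, 365.0, 111.0]), ([292.3, 239.5], 0.7, [-150.0, 41.3, 111.0]), ([348.4, 314.7], 0.54, [-291.9, 232.1, 111.0])]
side hatch_edge [([222.9, 163.6], 0.69, [-1.5, -1.2, 288.0]), ([236.1, 250.4], 0.26, [-77.1, 233.5, 288.0]), ([162.6, 328.6], 0.22, [11.3, 415.6, 288.0])]
```

```bash
cat >> h.py <<'E'
def tilted(yaw,th): return down(yaw)*R.from_euler("y",th,degrees=True)
E
python3 - <<'E'
from h import *
plan([((.42,-.15,.33),down(91.9)),(b2w([-10,-140,235]),tilted(91.9,25))],hand=50,vmax=38)
E
```

```text
14 rows
"linear": [[-37.9, 2.1, -1.0], [-37.9, 2.1, -1.0], [-37.9, 2.0, -0.9], [-37.9, 1.9, -0.9], [-37.9, 1.9, -0.8], [-37.9, 1.8, -0.8], [-37.9, 1.7, -0.7], [-1.8, 30.8, 13.6], [-2.7, 30.8, 13.4], [-3.5, 30.8, 13.2], [-4.3, 30.8, 13.0], [-5.1, 30.8, 12.7], [-5.9, 30.8, 12.4], [-6.7, 30.8, 12.0]] 
"rot": [[0.1, -0.07, -0.11], [0.1, -0.07, -0.11], [0.1, -0.07, -0.11], [0.1, -0.07, -0.11], [0.1, -0.07, -0.11], [0.1, -0.07, -0.11], [0.1, -0.07, -0.11], [0.0, 3.57, 0.0], [0.0, 3.57, 0.0], [0.0, 3.57, 0.0], [0.0, 3.57, 0.0], [0.0, 3.57, 0.0], [0.0, 3.57, 0.0], [0.0, 3.57, 0.0]] 
"hand": [50, 50, 50, 50, 50, 50, 50, 50, 50, 50, 50, 50, 50, 50]
```

Call:
drive_tool(
  linear=[
    [-38, 2, -1],
    [-38, 2, -1],
    [-38, 2, -1],
    [-38, 2, -1],
    [-38, 2, -1],
    [-38, 2, -1],
    [-38, 2, -1],
    [-2, 31, 14],
    [-3, 31, 13],
    [-4, 31, 13],
    [-4, 31, 13],
    [-5, 31, 13],
    [-6, 31, 12],
    [-7, 31, 12],
    [0, 0, 0],
    [0, 0, 0],
  ],
  rot=[
    [0, 0, -0.1],
    [0, 0, -0.1],
    [0, 0, -0.1],
    [0, 0, -0.1],
    [0, 0, -0.1],
    [0, 0, -0.1],
    [0, 0, -0.1],
    [0, 3.6, 0],
    [0, 3.6, 0],
    [0, 3.6, 0],
    [0, 3.6, 0],
    [0, 3.6, 0],
    [0, 3.6, 0],
    [0, 3.6, 0],
    [0, 0, 0],
    [0, 0, 0],
  ],
  hand=[50, 50, 50, 50, 50, 50, 50, 50, 50, 50, 50, 50, 50, 50, 50, 50],
)

```text
t: 15.92
tcp_pos: [0.6517, -0.1696, 0.229]
tool_rot: [0.674, 0.701, 0.166, -0.161]
force: [-0.8, -0.1, -0.0]
finger_gap: 0.585
```

```bash
python3 - <<'E'
from h import *
p,r,s=st();print(s["q"])
cam("wrist");w=snap("wrist")
cv2.imwrite("pics/w8.png",w[:,:,::-1])
n="wrist"
print(proj(n,b2w([[0,40,40],[-85,90,98],[85,90,98],[0,-3,288]])))
for l,z in(("clamp",.04),):
    print(n,l,[(np.round(d["at"],1).tolist(),round(d["score"],2),np.round(w2b(atz(n,d["at"],z))*1000,1).tolist()) for d in cams.spot_point(l,n)[:3]])
for i,d in enumerate(cams.regions_of("clamp",n)[:3]):
    M=d["pixels"]; c=np.argwhere(M).mean(0)[::-1]; P=atz(n,c,.055); print(i,round(d["score"],2),np.round(d["rect"]),M.sum(),np.round(w2b(P)*1000))
    for y0 in(np.pi/2+B[2],-np.pi/2+B[2]):
        f=fit(CLAMP,{n:M},[P[0],P[1],y0],.04); print(f,w2b([*f[0][:2],.04]))
E
```

```text
t 15.9167 tcp bin mm [   5.6 -154.3  229. ] eul [179.   -26.74  92.51] F [-0.8 -0.1 -0. ] gap 50.0
[-0.55094326  0.7442425   1.29155524  0.39986757  1.38160649 -0.72191921]
[[ 309.95111456  119.04388752]
 [ 197.85245119   17.02451073]
 [ 420.68333859   20.40953418]
 [ 293.87266982 -429.01038137]]
wrist clamp [([322.5, 133.9], 0.63, [11.4, 25.7, 40.0])]
0 0.88 [310.  94. 342. 170.] 2215 [13. 20. 55.]
(array([0.65249258, 0.0078988 , 1.61809552]), np.float64(0.08028286189683864)) [0.01225834 0.02300687 0.04      ]
(array([ 0.653658  ,  0.00235164, -1.52733545]), np.float64(0.1685435435435435)) [0.01324011 0.01742428 0.04      ]
```

View pics/w8.png

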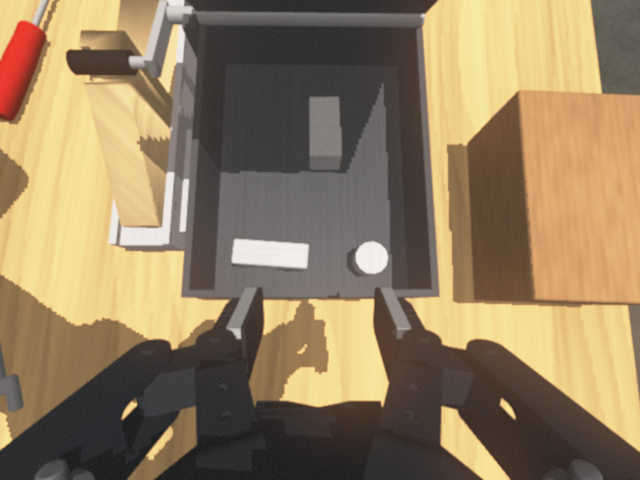

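The wrist view is clear: clamp at columns 310-342, rows 94-170. The bar is at (270,254), the spacer at (371,258), and the roller at (100,63) sits in the wedge notch. I'll grip the clamp's heel at 29° tilt, to stay clear of the hatch.

```bash
python3 - <<'E'
from h import *
plan([(b2w([12,-76.4,216.2]),tilted(92.5,29))],hand=50,vmax=30)
E
```

```text
3 rows
"linear": [[20.7, 2.6, 16.1], [20.5, 2.7, 16.4], [20.3, 2.8, 16.6]] 
"rot": [[0.35, 0.78, 0.02], [0.35, 0.78, 0.02], [0.35, 0.78, 0.02]] 
"hand": [50, 50, 50]
```

Call:
drive_tool(
  linear=[
    [20, 2.5, 16],
    [20, 2.5, 16],
    [18, 2.5, 15],
    [0, 0, 0],
    [0, 0, 0],
  ],
  rot=[
    [0.3, 0.8, 0],
    [0.3, 0.8, 0],
    [0.3, 0.8, 0],
    [0, 0, 0],
    [0, 0, 0],
  ],
  hand=[50, 50, 50, 50, 50],
)

```text
t: 16.48
tcp_pos: [0.6518, -0.0939, 0.226]
tool_rot: [0.67, 0.7, 0.175, -0.175]
force: [1.0, -0.1, 1.9]
finger_gap: 0.581
```

```bash
python3 - <<'E'
from h import *
p,r,s=st();print(s["q"])
cam("wrist");w=snap("wrist")
n="wrist"
for i,d in enumerate(cams.regions_of("clamp",n)[:2]):
    M=d["pixels"]; print(i,round(d["score"],2),np.round(d["rect"]),M.sum())
    f=fit(CLAMP,{n:M},[.6525,.0079,1.618],.04); print(f,w2b([*f[0][:2],.04]))
plan([(b2w([12,-56,180]),tilted(92.5,29)),(b2w([12,-30,133]),tilted(92.5,29))],hand=50,vmax=25)
E
```

```text
t 16.4833 tcp bin mm [  8.2 -78.7 226. ] eul [179.27 -28.69  92.69] F [ 1.  -0.1  1.9] gap 49.6
[-0.46179303  0.72524173  1.35870282  0.45321026  1.33197149 -0.67605883]
6 rows
"linear": [[-0.5, 1.0, 17.2], [-0.6, 1.1, 17.2], [-0.6, 1.2, 17.2], [-0.0, 0.1, 17.9], [-0.0, 0.1, 17.9], [-0.0, 0.1, 17.9]] 
"rot": [[0.22, 0.1, 0.05], [0.22, 0.1, 0.05], [0.22, 0.1, 0.05], [0.0, 0.0, 0.0], [0.0, 0.0, 0.0], [0.0, 0.0, 0.0]] 
"hand": [50, 50, 50, 50, 50, 50]
```

Call:
drive_tool(
  linear=[
    [-0.5, 1, 17],
    [-0.5, 1, 17],
    [-0.5, 1.2, 17],
    [0, 0.2, 16],
    [0, 0.2, 16],
    [0, 0, 0],
    [0, 0, 0],
  ],
  rot=[
    [0.2, 0.1, 0],
    [0.2, 0.1, 0],
    [0.2, 0.1, 0],
    [0, 0, 0],
    [0, 0, 0],
    [0, 0, 0],
    [0, 0, 0],
  ],
  hand=[50, 50, 50, 50, 50, 50, 50],
)

```text
t: 17.17
tcp_pos: [0.6574, -0.0649, 0.1584]
tool_rot: [0.672, 0.699, 0.176, -0.17]
force: [-0.2, 0.2, -0.2]
finger_gap: 0.582
```

```bash
python3 - <<'E'
from h import *
p,r,s=st();print(s["ft_torque"])
plan([(b2w([12,-18.2,111.2]),tilted(92.5,29))],hand=50,vmax=15)
cam("wrist");w=snap("wrist");n="wrist"
for i,d in enumerate(cams.regions_of("clamp",n)[:2]):
    M=d["pixels"]; print(i,round(d["score"],2),np.round(d["rect"]),M.sum())
    f=fit(CLAMP,{n:M},[.6525,.0079,1.618],.04); print(f,w2b([*f[0][:2],.04]))
cs,_=cv2.findContours(sil(n,CLAMP,[.6525,.0079,1.618],.04).astype(np.uint8),0,2); cv2.drawContours(w,cs,-1,(255,0,0),1)
cv2.imwrite("pics/w9.png",w[:,:,::-1])
E
```

```text
t 17.1667 tcp bin mm [ 14.7 -49.9 158.4] eul [178.84 -28.28  92.62] F [-0.2  0.2 -0.2] gap 49.7
[-0.15961536 -0.00792209  0.01371118]
4 rows
"linear": [[1.4, -0.9, 14.1], [1.3, -0.8, 14.2], [1.3, -0.7, 14.2], [1.3, -0.7, 14.2]] 
"rot": [[0.28, 0.18, 0.03], [0.28, 0.18, 0.03], [0.28, 0.18, 0.03], [0.28, 0.18, 0.03]] 
"hand": [50, 50, 50, 50]
0 0.71 [290. 186. 339. 292.] 4501
(array([0.65312476, 0.00728669, 1.6274264 ]), np.float64(0.04234042553191486)) [0.01286999 0.02237424 0.04      ]
```

View pics/w9.png

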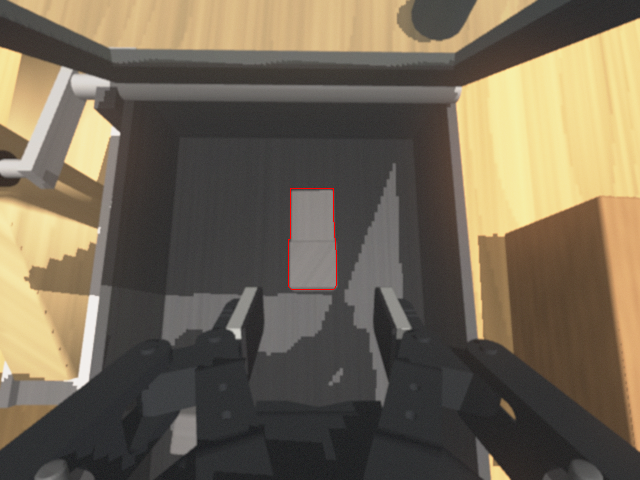

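The wrist view shows the clamp (columns 290-338, rows 187-291) matching the model outline, heel nearer, and it lies centrally between the fingers. Going in.

Call:
drive_tool(
  linear=[
    [1.5, -0.8, 14],
    [1.3, -0.5, 14],
    [1.3, -0.3, 14],
    [0, 0, 9],
    [0, 0, 0],
    [0, 0, 0],
  ],
  rot=[
    [0.3, 0.2, 0],
    [0.3, 0.2, 0],
    [0.3, 0.2, 0],
    [0, 0, 0],
    [0, 0, 0],
    [0, 0, 0],
  ],
  hand=[50, 50, 50, 50, 50, 50],
)

```text
t: 17.77
tcp_pos: [0.6564, -0.0364, 0.1141]
tool_rot: [0.67, 0.7, 0.175, -0.177]
force: [0.7, -0.1, 0.7]
finger_gap: 0.589
```

```bash
python3 - <<'E'
from h import *
p,r,s=st();print(s["ft_torque"])
print("grasp pt bin",w2b(p+r.apply([0,0,.054]))*1000)
plan([(b2w([13,-18.5,111.2]),tilted(93,29))],hand=50,vmax=15)
E
```

```text
t 17.7667 tcp bin mm [ 14.7 -21.4 114.1] eul [179.5  -28.78  92.68] F [ 0.7 -0.1  0.7] gap 50.3
[-0.27328313 -0.00966348 -0.00159724]
grasp pt bin [14.84969851  4.56815743 66.79328224]
1 rows
"linear": [[1.2, -1.7, 4.0]] 
"rot": [[0.66, 0.22, -0.28]] 
"hand": [50]
```

Call:
drive_tool(
  linear=[
    [1.5, -1.7, 3],
    [0, 0, 0],
    [0, 0, 0],
    [0, 0, 0],
    [0, 0, 0],
    [0, 0, 0],
    [0, 0, 0],
  ],
  rot=[
    [0.5, 0.2, -0.3],
    [0, 0, 0],
    [0, 0, 0],
    [0, 0, 0],
    [0, 0, 0],
    [0, 0, 0],
    [0, 0, 0],
  ],
  hand=[50, 40, 15, 15, 15, 15, 15],
  force=70,
)

```text
t: 18.35
tcp_pos: [0.6551, -0.0342, 0.1124]
tool_rot: [0.666, 0.703, 0.173, -0.18]
force: [0.4, -0.5, -1.5]
finger_gap: 0.29
```

```bash
python3 - <<'E'
from h import *
p,r,s=st();print(s["ft_torque"])
print("grasp pt bin",w2b(p+r.apply([0,0,.054]))*1000)
# out along the tool axis, then up, then over to the tray front side
q0=p-r.apply([0,0,.13]); print(w2b(q0)*1000, w2b(q0+[0,-.1,.08])*1000)
E
```

```text
t 18.35 tcp bin mm [ 13.5 -19.1 112.4] eul [179.75 -28.89  93.12] F [ 0.4 -0.5 -1.5] gap 24.8
[-0.30148007  0.00716018  0.01707183]
grasp pt bin [13.1655644   6.96950729 65.14642436]
[ 14.28690898 -81.93509466 226.23867848] [  10.9875079  -181.8806496   306.23867848]
```

Call:
drive_tool(
  linear=[
    [0, 0, -8],
    [0, 0, -15],
    [0, 0, -20],
    [0, 0, -25],
    [0, 0, -25],
    [0, 0, -25],
    [0, 0, -25],
    [0, 0, -25],
    [0, 0, 0],
  ],
  rot=[
    [0, 0, 0],
    [0, 0, 0],
    [0, 0, 0],
    [0, 0, 0],
    [0, 0, 0],
    [0, 0, 0],
    [0, 0, 0],
    [0, 0, 0],
    [0, 0, 0],
  ],
  hand=[15, 15, 15, 15, 15, 15, 15, 15, 15],
)

```text
t: 19.1
tcp_pos: [0.6574, -0.12, 0.2669]
tool_rot: [0.667, 0.703, 0.171, -0.182]
force: [0.4, -0.6, 0.4]
finger_gap: 0.292
```

```bash
python3 - <<'E'
from h import *
p,r,s=st();print(s["ft_torque"],s["q"],p)
T=(.53,-.373,-.037)
zt=tilted(91,29).apply([0,0,1])
g=np.array([.52,-.375,0])-.054*zt; print("tcp over tray",g)
plan([((.58,-.23,.28),tilted(91,29)),((g[0],g[1],.2),tilted(91,29))],hand=15,vmax=30)
snap("top");print([(d["at"],d["score"],w2b(atz("top",d["at"],.288))*1000) for d in cams.spot_point("hatch_edge","top")[:1]])
E
```

```text
t 19.1 tcp bin mm [  13.  -105.   266.9] eul [-179.83  -28.86   92.97] F [ 0.4 -0.6  0.4] gap 24.9
[-0.27464377 -0.05793905  0.01304507] [-0.48972915  0.70048947  1.27972098  0.4279448   1.45243445 -0.65678076] [ 0.65743532 -0.12000284  0.26688123]
tcp over tray [ 0.5204569  -0.40117573  0.04722946]
12 rows
"linear": [[-17.3, -16.6, -12.5], [-17.4, -16.5, -12.5], [-17.5, -16.3, -12.6], [-17.5, -16.2, -12.7], [-17.6, -16.0, -12.8], [-26.8, -8.9, -1.8], [-26.8, -8.9, -1.8], [-26.8, -8.9, -1.8], [-26.8, -8.9, -1.8], [-26.8, -8.9, -1.8], [-26.8, -8.9, -1.8], [-26.8, -8.9, -1.8]] 
"rot": [[-0.22, 0.03, 0.35], [-0.22, 0.03, 0.35], [-0.22, 0.03, 0.35], [-0.22, 0.03, 0.35], [-0.22, 0.03, 0.35], [0.0, 0.0, 0.0], [0.0, 0.0, 0.0], [0.0, 0.0, 0.0], [0.0, 0.0, 0.0], [0.0, 0.0, 0.0], [0.0, 0.0, 0.0], [0.0, 0.0, 0.0]] 
"hand": [15, 15, 15, 15, 15, 15, 15, 15, 15, 15, 15, 15]
[([478.6, 144.2], 0.61, array([ -30.8450053, -310.3683324,  288.       ]))]
```

Call:
drive_tool(
  linear=[
    [-17, -17, -12],
    [-17, -16, -12],
    [-17, -16, -12],
    [-17, -16, -12],
    [-17, -16, -12],
    [-27, -9, -2],
    [-27, -9, -2],
    [-27, -9, -2],
    [-27, -9, -2],
    [-27, -9, -2],
    [-27, -9, -2],
    [-20, -8, 0],
    [0, 0, 0],
    [0, 0, 0],
  ],
  rot=[
    [-0.2, 0, 0.3],
    [-0.2, 0, 0.3],
    [-0.2, 0, 0.3],
    [-0.2, 0, 0.3],
    [-0.2, 0, 0.3],
    [0, 0, 0],
    [0, 0, 0],
    [0, 0, 0],
    [0, 0, 0],
    [0, 0, 0],
    [0, 0, 0],
    [0, 0, 0],
    [0, 0, 0],
    [0, 0, 0],
  ],
  hand=[15, 15, 15, 15, 15, 15, 15, 15, 15, 15, 15, 15, 15, 15],
)

```text
t: 20.37
tcp_pos: [0.5058, -0.3793, 0.168]
tool_rot: [0.671, 0.69, 0.172, -0.208]
force: [0.7, 0.3, -0.7]
finger_gap: 0.289
```

```bash
python3 - <<'E'
from h import *
p,r,s=st();print(s["ft_torque"],s["q"],p)
zt=tilted(91,28.9).apply([0,0,1])
g=np.array([.52,-.385,.0291])-.054*zt; print("tcp",g)
plan([((g[0],g[1],.13),tilted(91,28.9))],hand=15,vmax=20)
E
```

```text
t 20.3667 tcp bin mm [-147.1 -359.1  168. ] eul [-177.27  -31.2    90.82] F [ 0.7  0.3 -0.7] gap 24.7
[-0.32452414 -0.04352554 -0.02575764] [-0.91811484  0.84186369  1.29507931  0.27447475  1.48701435 -1.03652311] [ 0.50582078 -0.37925069  0.16797702]
tcp [ 0.52045546 -0.41109327  0.07637508]
3 rows
"linear": [[-15.7, 5.0, 5.1], [-15.6, 4.9, 5.3], [-15.6, 4.8, 5.6]] 
"rot": [[-0.88, -0.77, -0.03], [-0.88, -0.77, -0.03], [-0.88, -0.77, -0.03]] 
"hand": [15, 15, 15]
```

Call:
drive_tool(
  linear=[
    [-16, 5, 5],
    [-16, 5, 5],
    [-14, 4, 5],
    [0, 0, 0],
    [0, 0, 0],
  ],
  rot=[
    [-0.9, -0.8, 0],
    [-0.9, -0.8, 0],
    [-0.9, -0.8, 0],
    [0, 0, 0],
    [0, 0, 0],
  ],
  hand=[15, 15, 15, 15, 15],
)

```text
t: 20.78
tcp_pos: [0.5231, -0.4086, 0.1264]
tool_rot: [0.678, 0.691, 0.175, -0.176]
force: [-0.3, -0.1, -0.5]
finger_gap: 0.293
```

```bash
python3 - <<'E'
from h import *
p,r,s=st();print(p)
plan([((.5205,-.411,.086),tilted(91,28.9))],hand=15,vmax=14)
E
```

```text
t 20.7833 tcp bin mm [-130.8 -389.   126.4] eul [179.79 -28.77  91.13] F [-0.3 -0.1 -0.5] gap 25.0
[ 0.5231219  -0.40864014  0.12638272]
3 rows
"linear": [[-7.2, -0.9, 11.4], [-7.2, -0.9, 11.4], [-7.2, -0.9, 11.4]] 
"rot": [[0.05, 0.04, 0.04], [0.05, 0.04, 0.04], [0.05, 0.04, 0.04]] 
"hand": [15, 15, 15]
```

Call:
drive_tool(
  linear=[
    [-7, -1, 11],
    [-7, -1, 11],
    [-7, -1, 11],
    [0, 0, 0],
    [0, 0, 0],
  ],
  rot=[
    [0, 0, 0],
    [0, 0, 0],
    [0, 0, 0],
    [0, 0, 0],
    [0, 0, 0],
  ],
  hand=[15, 15, 15, 15, 15],
)

```text
t: 21.2
tcp_pos: [0.5213, -0.4091, 0.0838]
tool_rot: [0.677, 0.692, 0.175, -0.177]
force: [-0.2, -0.4, -1.3]
finger_gap: 0.293
```

```bash
python3 - <<'E'
from h import *
p,r,s=st();print(p,s["ft_torque"])
plan([((p[0],p[1],.0775),tilted(91,28.9))],hand=15,vmax=14)
snap("top");im=snap("side")
for d in cams.regions_of("clamp","side")[:2]: print(d["score"],d["rect"])
E
```

```text
t 21.2 tcp bin mm [-132.7 -389.4   83.8] eul [179.78 -28.81  91.33] F [-0.2 -0.4 -1.3] gap 25.1
[ 0.52125062 -0.40907624  0.0838143 ] [-0.36577992 -0.03277106  0.02637473]
1 rows
"linear": [[-3.0, -0.0, 5.5]] 
"rot": [[0.07, 0.09, 0.29]] 
"hand": [15]
0.56 [298.6, 145.7, 314.2, 165.4]
```

Lower in small steps until the force shows contact.

Call:
drive_tool(
  linear=[
    [-2.5, 0, 4.5],
    [-0.5, 0, 1],
    [-0.5, 0, 1],
    [0, 0, 0],
  ],
  rot=[
    [0, 0, 0],
    [0, 0, 0],
    [0, 0, 0],
    [0, 0, 0],
  ],
  hand=[15, 15, 15, 15],
)

```text
t: 21.68
tcp_pos: [0.5221, -0.4103, 0.0786]
tool_rot: [0.677, 0.693, 0.175, -0.174]
force: [-0.1, -0.1, -1.6]
finger_gap: 0.292
```

```bash
python3 - <<'E'
from h import *
p,r,s=st();print(p,s["ft_torque"])
E
```

```text
t 21.6833 tcp bin mm [-131.9 -390.7   78.6] eul [179.58 -28.57  91.41] F [-0.1 -0.1 -1.6] gap 25.0
[ 0.52210263 -0.4103251   0.07862374] [-0.3177798  -0.00719135  0.03550735]
```

Call:
drive_tool(
  linear=[
    [-1, 0, 1.8],
    [0, 0, 0],
    [0, 0, 0],
  ],
  rot=[
    [0, -0.2, 0],
    [0, 0, 0],
    [0, 0, 0],
  ],
  hand=[15, 15, 15],
)

```text
t: 21.93
tcp_pos: [0.5224, -0.4107, 0.077]
tool_rot: [0.678, 0.693, 0.174, -0.172]
force: [-0.2, -0.6, -0.5]
finger_gap: 0.292
```

```bash
python3 - <<'E'
from h import *
p,r,s=st();print(p,s["ft_torque"])
E
```

```text
t 21.9333 tcp bin mm [-131.6 -391.1   77. ] eul [179.52 -28.29  91.43] F [-0.2 -0.6 -0.5] gap 25.0
[ 0.52238811 -0.41074201  0.07703946] [-0.28555672  0.01740837 -0.00338848]
```

Call:
drive_tool(
  linear=[
    [-0.5, 0, 0.8],
    [0, 0, 0],
    [0, 0, 0],
    [0, 0, 0],
    [0, 0, 0],
    [0, 0, 0],
  ],
  rot=[
    [0, 0, 0],
    [0, 0, 0],
    [0, 0, 0],
    [0, 0, 0],
    [0, 0, 0],
    [0, 0, 0],
  ],
  hand=[15, 15, 28, 35, 50, 50],
)

```text
t: 22.43
tcp_pos: [0.5227, -0.411, 0.0772]
tool_rot: [0.678, 0.693, 0.174, -0.172]
force: [0.2, 0.9, -0.7]
finger_gap: 0.587
```

Call:
drive_tool(
  linear=[
    [0, 0, -15],
    [0, 0, -25],
    [0, 0, -35],
    [0, 0, -40],
    [0, 0, -40],
    [-10, -20, -30],
    [-10, -20, -30],
    [0, 0, 0],
  ],
  rot=[
    [0, 0, 0],
    [0, 0, 0],
    [0, 0, 0],
    [0, 0, 0],
    [0, 0, 0],
    [0, 0, 0],
    [0, 0, 0],
    [0, 0, 0],
  ],
  hand=[50, 50, 50, 50, 50, 50, 50, 50],
)

```text
t: 23.1
tcp_pos: [0.4834, -0.5325, 0.2607]
tool_rot: [0.676, 0.694, 0.173, -0.178]
force: [-1.0, -0.1, 0.9]
finger_gap: 0.586
```

```bash
python3 - <<'E'
from h import *
p,r,s=st();cam("wrist");w=snap("wrist");n="wrist"
for d in cams.regions_of("clamp",n)[:2]:
    M=d["pixels"];c=np.argwhere(M).mean(0)[::-1];P=atz(n,c,.015);print(d["score"],d["rect"],P)
    print(fit(CLAMP,{n:M},[P[0],P[1],1.59],.004))
t=snap("top");print([(d["at"],d["score"],w2b(atz("top",d["at"],.288))*1000) for d in cams.spot_point("hatch_edge","top")[:2]])
cv2.imwrite("pics/m10.png",np.hstack([cv2.resize(w,(400,300)),cv2.resize(t[90:270,270:510],(400,300),interpolation=cv2.INTER_CUBIC)])[:,:,::-1])
E
```

```text
t 23.1 tcp bin mm [-174.6 -511.6  260.7] eul [179.96 -28.74  91.54] F [-1.  -0.1  0.9] gap 50.0
0.83 [344.7, 156.0, 375.0, 220.3] [ 0.52242574 -0.37323885  0.015     ]
(array([ 0.52182085, -0.372545  ,  1.58022542]), np.float64(0.1085645355850422))
[([328.7, 132.8], 0.62, array([ -3.40657362,  -7.11534802, 288.        ])), ([322.8, 160.7], 0.15, array([-60.89734204,   5.67473423, 288.        ]))]
```

View pics/m10.png

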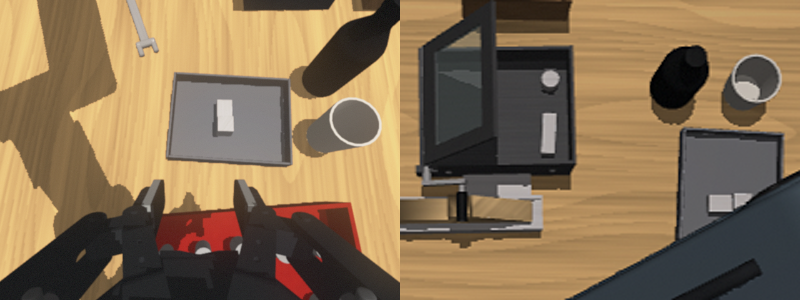

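The clamp stands upright in the tray (crop pixel 225,116). The bar and spacer are still in the bin, and the hatch is propped with the roller in the notch.

```bash
python3 - <<'E'
from h import *
print(order.sign_off())
E
```

```text
the job is handed in; nothing more can be done
None
```

The job is done and handed in, at about 23 s of the 67 s allowed. I pushed the smaller wedge in until its shoulder met the roller and let go, and the hatch stayed open. I then took the step clamp out at about 29° tilt and set it down in the grey tray. The stated range was 20 to 28°; I went slightly steeper to keep the wrist camera clear of the hatch.

**Last checks**
- **Clamp:** it stands right way up in the tray, within about 10 mm of the middle, by the wrist picture and a model fit. That fit was looser than the earlier ones (0.11 mismatch against 0.04).
- **Hatch:** the top picture shows it still propped with the roller in the notch. The free edge read bin y -7 mm against a nominal -3 mm. Repeat readings scattered from about -7 to +6 mm, so I take that as detector noise.
- **Bar, spacer and bystanders:** the bar and spacer are still in the bin. The bottle, cup and spanner are where they were. The driver and motor were not in the last picture, but the arm did not go near them after they were last seen.
- **Forces:** the wrist readings between moves stayed within about 3 N. They also showed little of the wedge push, so I judged home by the wrist moment rising and the wedge not advancing.
- **Failed detections:** one top-camera reading put the hatch edge near the bottle, and several clamp and roller detections came back empty or wrong. I dropped those in favour of the pictures and fits.

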